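Set out the ink tins and muller round the mulling slab

ROBOT

A 7-joint arm with a two-finger parallel gripper is mounted at the origin on the work surface. World frame = base frame: x ahead of the robot, y to its left, z up, the work surface at z = 0. Lengths are in mm, angles in rad, forces in N, time in s.
With the tool pointing down it reaches from about 425 to 1025 mm from the base axis. Payload 9.4 kg.
Tool frame: the origin (TCP) lies at the very end of the fingers, on their centre line; the grasp point (between the pads) lies tcp_to_grasp behind it (tcp_to_grasp is the distance from the TCP to the grasp point, in mm); z points along the fingers, y is the direction in which the jaws open and shut (so a half turn about z gives the same grasp; the last joint's range is limited). The gripper opens to 93 mm and grips with 3 to 60 N. Pads are 15 mm wide; open, the fingers measure 128 mm over their backs; the gripper's body (75 mm by 188 mm) begins 65 mm behind the grasp point.
Start: joints at [1.253, 0.599, -0.003, 1.599, 0.002, 0.943, -0.08], TCP at [172.888, -704.084, 218.618] pointing down, gripper open.
Joint ranges: [-2.57, 2.57], [-0.35, 1.97], [-1.29, 1.29], [0.11, 2.56], [-1.05, 4.19], [0.11, 1.86], [-2.63, 2.63]. Speed limits (rad/s): [2.22, 2.22, 3.01, 3.01, 3.14, 3.14, 3.14].

INTERFACE

Orientations are given as a rotation vector (axis times angle).
In Python, from cell import get_state, capture, camera_info, job_done, tcp_to_grasp gives the robot as it stands. The module is installed in compiled form; this text tells all that it offers.
- The arm moves only by the tool servo_tool, never from a script. Its argument "increments" is a list of rows, each a list of 3 entries, a list of its own where there are three numbers: the shift along the tool's x, y, z in m, then the turn, a rotation vector about the tool's x, y, z in rad, then the closure, from 0 (fully open) to 1 (shut). In form: [[[tx, ty, tz], [rx, ry, rz], hand], ...]. A call has 1 to 20 rows; each row shifts and turns the commanded pose from where the row before left it, along the tool's axes as they then stand; what a row does not reach is not made up. A row lasts 1/10 s, in which the tool goes at most 50 mm and 8.59 degrees, less where a joint would pass 70% of its speed; a pose out of reach is approached as far as the arm can. A call with a gripper value outside its range is refused whole. The fingers move at their own pace and stop on an object; "force" is the grip in N (left out, the last holds). Time passes only in rows, so rows that do not move let the fingers close. It gives the time, the measured TCP pose, the force and the opening at its end, in the units of the state.
- get_state(): the state, without advancing time (a new reading comes with each control period).
- capture(name): name is "scene" or "top" or "wrist"; returns the picture (400x640x3 uint8, red, green, blue); there is no depth.
- camera_info(name): a dict with "fovy" (degrees; the focal length in pixels is half the picture's height over the tangent of half this angle, whatever the lens; pixels are square), "cx", "cy" (the principal point, pixels), "k1" (the pictures are not rectified: a ray, as slopes to the right and down, at radius r is drawn at 1 + k1 r^2 times it, then the intrinsics apply), "world_to_cam" (4x4, takes a point from world to camera coordinates); the wrist camera has in their place "T_tool_cam" (4x4, takes a point from camera to tool coordinates, whose origin is the TCP and whose axes are the flange's). Camera axes: x right, y up, looking along -z (the intrinsics and any distortion apply to the point x, -y, -z); pixel columns grow to the right and rows downward; lengths in mm; the calibration is good to about 2 mm. A picture is of the moment at which its call begins: read the wrist's pose just before it. camera_info takes no time and is no camera call.
- job_done(): hands the job in, once; it reports no verdict.
The state is a dict: "time": time; "qpos": joint angles; "joint_vel": joint speeds; "joint_torque": joint torques, N m; "eef_pos": TCP position; "tcp_rot": TCP orientation; "force": force on the tool from outside, world axes, zero at the start; "moment": the same for the moment, N m; "finger_gap": finger opening in mm.
Only numpy, scipy, OpenCV 4.12 (cv2) and the standard library are available. Lean on these libraries where they do the work, as an engineer would, in place of code of your own. Each camera call takes 0.05 s, during which the arm holds its last target.

TASK

Set out the marble slab for printing. Seen from the robot and along the slab's own edges, stand the black tin beside the middle of the slab's left edge, the blue tin beside the middle of its right edge and the white tin behind it, beside the middle of its far edge, each on the table with a gap of about 2 cm between tin and slab. Stack the red tin squarely on top of the black one and stand the glass muller upright in the centre of the slab; leave the yellow tin and the amber jar where they are.

Things in the scene. Friction and masses are not known exactly. Their poses are not given: they have to be found in the camera images.
- slab: the mulling slab: a pale marble plate, 110 mm deep (its x, away from the robot), 140 mm wide (its y, to the robot's left), 12 mm thick, fixed on the bare table (z = 0) left or right of the cork mat and turned up to 0.3 rad. Origin: centre of its underside. In its frame the left edge is at y = +70 mm, the right edge at y = -70 mm, the far edge at x = +55 mm.
- tin_black: a closed round ink tin, 56 mm diameter, 34 mm high, black with thin bright metal bands round its side and a flat top. Loose, about 0.18 kg. Origin: centre of its underside; z up. At the start it stands upright on the cork mat.
- tin_red: a closed round ink tin, 56 mm diameter, 34 mm high, red with thin bright metal bands round its side and a flat top. Loose, about 0.18 kg. Origin: centre of its underside; z up. At the start it stands upright on the cork mat.
- tin_blue: a closed round ink tin, 56 mm diameter, 34 mm high, blue with thin bright metal bands round its side and a flat top. Loose, about 0.18 kg. Origin: centre of its underside; z up. At the start it stands upright on the cork mat.
- tin_white: a closed round ink tin, 56 mm diameter, 34 mm high, white with thin bright metal bands round its side and a flat top. Loose, about 0.18 kg. Origin: centre of its underside; z up. At the start it stands upright on the cork mat.
- tin_yellow: a closed round ink tin, 56 mm diameter, 34 mm high, yellow with thin bright metal bands round its side and a flat top. Loose, about 0.18 kg. Origin: centre of its underside; z up. At the start it stands upright on the cork mat. Only a bystander: to be left alone.
- muller: a pale green glass muller (grinding pestle): round foot 50 mm in diameter, 22 mm neck, upright cylindrical grip knob 32 mm in diameter from 40 to 60 mm above its underside; 64 mm high. Loose, about 0.2 kg. Origin: centre of its underside; z up. At the start it stands upright on the cork mat.
- varnish: a closed amber glass jar with a brass lid, 48 mm diameter, 58 mm high, loose. Origin: centre of its underside. Only a bystander: to be left alone. It stands on the cork mat (290 x 290 mm, 3 mm thick, fixed) with the tins and the muller, in rows about 95 mm apart centre to centre, in any order.
Not all that is in view belongs to the job. Several things look just like the muller: the one meant starts farthest to the robot's right. Leave any pink look-alike of the tin_blue alone.

How it is judged:
By the outcome, as a careful person would: the job done as asked, in the order asked, and still so for the second after the job is handed in, with the robot touching nothing.
It also fails if it takes over 128 s, if anything falls off the work surface, if the arm or the gripper's body presses on something with over 40 N, if the wrist force passes 120 N, or if a joint passes its speed limit or range.

## Working session

There is one attempt and no reset: what is moved stays moved. The work goes in short steps, Python scripts to look and compute and a tool call to move; the robot and the scene stay as the last step left them, time stands still between calls to the robot, and variables do not carry over. Pictures are saved under pics/ and viewed, and the job is handed in when it is done.

Besides the shell and the picture viewer there is one more tool, called after ">>>" as name(argument=value, ...), one argument or row to a line, values as JSON. servo_tool: Moves the arm, as the interface text tells. Its arguments: {"type":"object","properties":{"increments":{"type":"array","items":{"type":"array"}},"force":{"type":"number"}},"required":["increments"]}

```bash
mkdir -p pics; cat > h.py <<'E'
import numpy as np, cv2
from cell import *
def K(ci):
    f=200/np.tan(np.radians(ci['fovy'])/2); return f,ci['cx'],ci['cy'],ci['k1']
def w2c(name):
    ci=camera_info(name)
    if 'world_to_cam' in ci: return np.array(ci['world_to_cam'])
    s=get_state(); T=np.eye(4); T[:3,:3]=cv2.Rodrigues(np.array(s['tcp_rot'],float))[0]; T[:3,3]=s['eef_pos']
    return np.linalg.inv(T@np.array(ci['T_tool_cam']))
def px2w(name,u,v,z,M=None):
    ci=camera_info(name);f,cx,cy,k=K(ci);M=w2c(name) if M is None else M
    d=np.array([(u-cx)/f,(v-cy)/f]);s=d.copy()
    for _ in range(30): s=d/(1+k*(s@s))
    Mi=np.linalg.inv(M);r=Mi[:3,:3]@np.array([s[0],-s[1],-1]);o=Mi[:3,3]
    return o+r*(z-o[2])/r[2]
def w2px(name,p,M=None):
    ci=camera_info(name);f,cx,cy,k=K(ci);M=w2c(name) if M is None else M
    c=M@np.append(p,1);s=np.array([c[0],-c[1]])/-c[2];s=s*(1+k*(s@s));return s*f+[cx,cy]
E
python3 - <<'E'
from h import *
s=get_state();print(s,tcp_to_grasp)
for n in('scene','top','wrist'):
    im=capture(n);cv2.imwrite(f'pics/{n}0.png',im[:,:,::-1]);print(camera_info(n))
E
```

```text
{'time': 0.0, 'qpos': array([ 1.2533099 ,  0.60013949, -0.00252267,  1.6001627 ,  0.00180378,
        0.94290134, -0.07983294]), 'joint_vel': array([-0.00189602,  0.00156991, -0.00065041, -0.00195456,  0.00012177,
       -0.00019479,  0.00017412]), 'joint_torque': array([-1.47376177e-03, -7.65059781e+01,  1.49692710e+00, -2.52342063e+01,
       -5.23981510e-02,  1.70297694e-02,  1.38081336e-04]), 'eef_pos': array([ 172.73280246, -703.59506675,  217.7381792 ]), 'tcp_rot': array([-3.11729158e+00, -3.77141744e-01,  5.53619005e-04]), 'force': array([-0.20102616, -0.38532626,  0.46210209]), 'moment': array([ 0.00072602,  0.01591452, -0.02104999]), 'finger_gap': 92.69511877232235} 18.8
{'fovy': 48.05655609589386, 'cx': 315.848661288971, 'cy': 201.32959370428713, 'k1': -0.05211936647131994, 'world_to_cam': array([[-7.65833097e-01,  6.42877063e-01,  1.44481763e-02,
         4.37345997e+02],
       [-5.42486654e-01, -6.57979843e-01,  5.22274598e-01,
         2.47410872e+02],
       [ 3.45264969e-01,  3.92137230e-01,  8.52654968e-01,
        -1.16063320e+03],
       [ 0.00000000e+00,  0.000000
[... 281 characters left out ...]
-01,  1.67418355e-02,  1.49582330e-01,
        -5.28621507e+02],
       [-1.49656242e-01,  3.24555862e-03,  9.88732762e-01,
        -1.15455952e+03],
       [ 0.00000000e+00,  0.00000000e+00,  0.00000000e+00,
         1.00000000e+00]])}
{'fovy': 66.75431373320573, 'cx': 320.2457440022823, 'cy': 198.89981872028068, 'k1': 0.0063930818319159165, 'T_tool_cam': array([[-1.36382241e-03,  9.68545794e-01,  2.48831641e-01,
         6.86580465e+01],
       [ 9.99998888e-01,  1.17073990e-03,  9.23940723e-04,
         2.88898456e+00],
       [ 6.03561770e-04,  2.48832624e-01, -9.68546313e-01,
        -1.66217772e+02],
       [ 0.00000000e+00,  0.00000000e+00,  0.00000000e+00,
         1.00000000e+00]])}
```

View pics/top0.png

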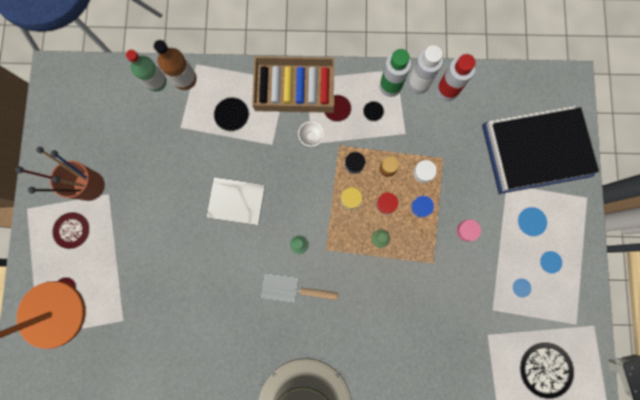

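View pics/scene0.png

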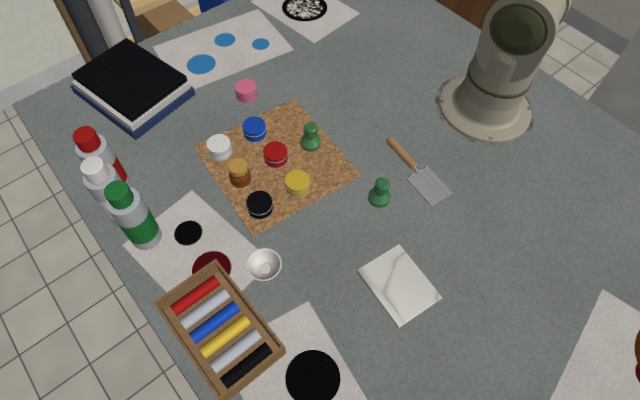

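View pics/wrist0.png

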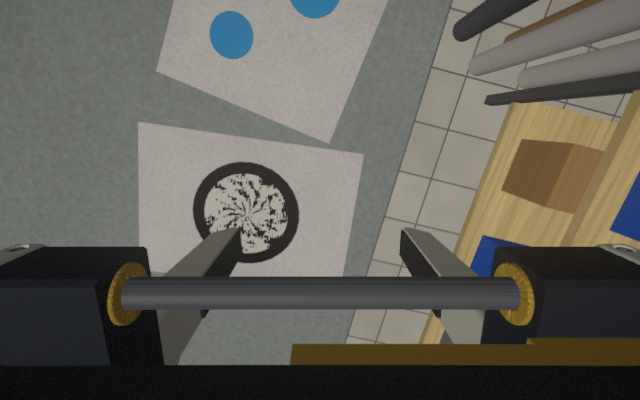

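```bash
python3 - <<'E'
from h import *
for n,b in(('top',(180,110,480,310)),('scene',(190,70,470,340))):
    im=cv2.imread(f'pics/{n}0.png');x0,y0,x1,y1=b
    c=cv2.resize(im[y0:y1,x0:x1],None,fx=2.6 if n=='top' else 2.2,fy=2.6 if n=='top' else 2.2,interpolation=cv2.INTER_CUBIC)
    cv2.imwrite(f'pics/{n}0c.png',c)
im=cv2.imread('pics/top0.png')
hsv=cv2.cvtColor(im,cv2.COLOR_BGR2HSV)
c=im[165:240,195:280];print(im[200,230],im[190,200])
m=((hsv[...,2]>165)&(hsv[...,1]<40)).astype(np.uint8)
m[:150]=0;m[240:]=0;m[:,:195]=0;m[:,285:]=0
cs,_=cv2.findContours(m,cv2.RETR_EXTERNAL,cv2.CHAIN_APPROX_NONE);cc=max(cs,key=cv2.contourArea)
r=cv2.minAreaRect(cc);bx=cv2.boxPoints(r);print(r,bx)
for p in bx:print(p,px2w('top',*p,12).round(1))
E
```

```text
[212 221 222] [137 142 138]
((234.8918914794922, 200.64865112304688), (52.278873443603516, 41.42853927612305), 9.462323188781738) [[205.7027  216.78378]
 [212.51352 175.91891]
 [264.0811  184.51352]
 [257.27026 225.37839]]
[205.7027  216.78378] [478.5 275.6  12. ]
[212.51352 175.91891] [590.1 263.5  12. ]
[264.0811  184.51352] [568.8 123.   12. ]
[257.27026 225.37839] [457.8 137.   12. ]
```

View pics/top0c.png

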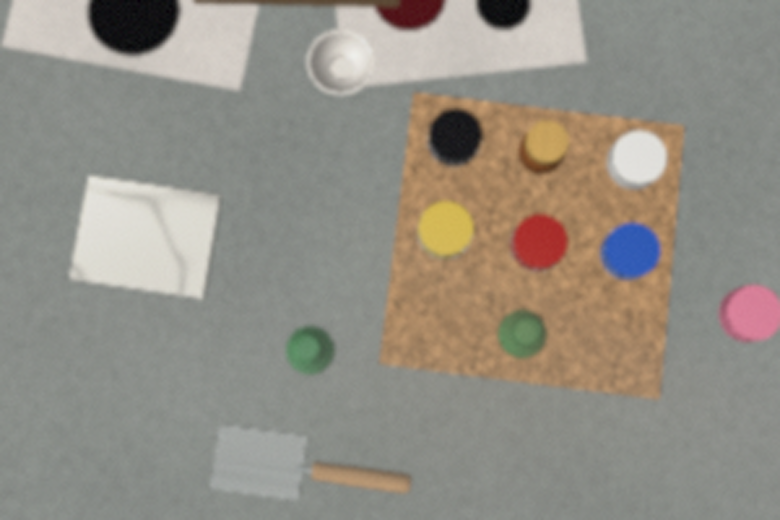

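View pics/scene0c.png

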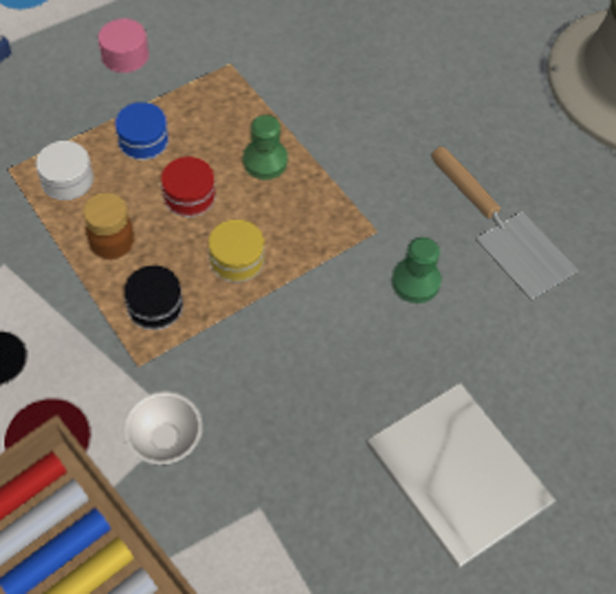

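```bash
cat > fit.py <<'E'
from h import *
from scipy.optimize import minimize
a=np.linspace(0,2*np.pi,48,endpoint=False)
def cyl(prof):
    return np.array([[r*np.cos(t),r*np.sin(t),z] for r,z in prof for t in a])
TIN=cyl([(28,0),(28,34)])
SLAB=np.array([[x,y,z] for x in(-55,55) for y in(-70,70) for z in(0,12)],float)
def proj(name,P,M): return np.array([w2px(name,p,M) for p in P])
def fit(name,P,z,mask,x0,M=None,yaw=False):
    M=w2c(name) if M is None else M
    g=cv2.GaussianBlur(mask.astype(np.float32),(0,0),1.0)
    ci=camera_info(name);f,cx,cy,k=K(ci)
    def cost(q):
        c,s=(np.cos(q[2]*.01),np.sin(q[2]*.01)) if yaw else (1,0)
        W=np.c_[P[:,0]*c-P[:,1]*s+q[0],P[:,0]*s+P[:,1]*c+q[1],P[:,2]+z]
        C=W@M[:3,:3].T+M[:3,3];S=np.c_[C[:,0],-C[:,1]]/-C[:,2:];S*=1+k*(S**2).sum(1,keepdims=True)
        U=S*f+[cx,cy]
        h=cv2.convexHull(U.astype(np.float32))
        r=np.zeros(mask.shape,np.uint8);cv2.fillPoly(r,[np.round(h*64).astype(np.int32)],255,cv2.LINE_AA,6)
        r=cv2.GaussianBlur(r.astype(np.float32)/255,(0,0),1.0)
        return float(((r-g)**2).sum())
    b=minimize(cost,x0,method='Nelder-Mead',options=dict(initial_simplex=np.array([x0]+[np.array(x0,float)+8*e for e in np.eye(len(x0))]),xatol=.05,fatol=.01))
    return b.x,b.fun,mask.sum()
def near(mask,u,v):
    n,l=cv2.connectedComponents(mask.astype(np.uint8));w=l[int(round(v)),int(round(u))]
    if w==0:
        ys,xs=np.nonzero(l);i=np.argmin((xs-u)**2+(ys-v)**2);w=l[ys[i],xs[i]]
    m=(l==w).astype(np.uint8)
    cs,_=cv2.findContours(m,cv2.RETR_EXTERNAL,cv2.CHAIN_APPROX_NONE)
    h=cv2.convexHull(max(cs,key=cv2.contourArea));o=np.zeros_like(m);cv2.fillPoly(o,[h],1);return o
def cmask(im,c):
    h,s,v=[x.astype(int) for x in cv2.split(cv2.cvtColor(im,cv2.COLOR_BGR2HSV))]
    if c=='red':return (s>130)&((h<8)|(h>172))
    if c=='blue':return (s>130)&(h>105)&(h<130)
    if c=='yellow':return (s>120)&(h>22)&(h<35)
    if c=='black':return v<60
    if c=='white':return (s<45)&(v>155)
    if c=='green':return (s>60)&(h>50)&(h<85)
E
python3 - <<'E'
from fit import *
px={'top':dict(black=(355,162),white=(425,171),red=(388,203),blue=(423,207),yellow=(351,198)),
'scene':dict(black=(259,205),white=(219,148),red=(276,154),blue=(254,129),yellow=(298,183))}
for n in px:
    im=cv2.imread(f'pics/{n}0.png')
    for c,(u,v) in px[n].items():
        m=near(cmask(im,c),u,v)
        print(n,c,*fit(n,TIN,3,m,px2w(n,u,v,30)[:2]))
    u,v=(236,201) if n=='top' else (400,285)
    m=near(cmask(im,'white'),u,v)
    print(n,'slab',*fit(n,SLAB,0,m,[*px2w(n,u,v,12)[:2],-13],yaw=True))
im=cv2.imread('pics/top0.png')
MUL=cyl([(25,0),(25,12),(16,40),(16,60),(14,64)])
for n,u,v in(('top',381,239),('scene',311,137),('top',299,245)):
    im=cv2.imread(f'pics/{n}0.png')
    m=near(cmask(im,'green'),u,v);print(n,'mul',*fit(n,MUL,3,m,px2w(n,u,v,30)[:2]))
E
```

```text
top black [ 632.65649805 -121.44267417] 67.96903991699219 293
top white [ 611.68018665 -310.22565633] 11.428328514099121 396
top red [ 525.02011754 -208.46212897] 27.216371536254883 352
top blue [ 516.06993109 -302.79238051] 56.61949157714844 324
top yellow [ 534.62407154 -111.74927552] 34.12234115600586 327
top slab [523.91299875 200.75683724 -13.29078404] 9.791120529174805 2272
scene black [ 631.59181791 -118.96842638] 42.884849548339844 595
scene white [ 609.4078748 -308.2850742] 66.20722198486328 491
scene red [ 516.42929664 -214.79871036] 130.6474609375 409
scene blue [ 511.78678564 -308.42407884] 146.98757934570312 355
scene yellow [ 528.08726596 -116.66865984] 133.79598999023438 452
scene slab [521.67768106 200.55631686 -11.01644677] 131.4979705810547 3632
top mul [ 429.03792492 -189.69723122] 88.1959457397461 172
scene mul [ 429.61834074 -189.65372604] 43.17660903930664 429
top mul [408.86782156  27.71569408] 58.42604064941406 203
```

The muller candidates are top (381,239), on the mat, and top (299,245), near the slab. The mat one is farther to the robot's right, so it's the one meant, and the enlarged crops confirm that. The pink tin at (470,231) is the look-alike to leave. The fitted slab and tin sizes match the given ones. I'll go over the black tin and check with the wrist camera.

```bash
cat > go.py <<'E'
from h import *
import sys
def plan(x,y,z,th):
    s=get_state();R=cv2.Rodrigues(np.array(s['tcp_rot'],float))[0]
    t=np.arctan2(R[1,0],R[0,0]);d=np.array([x,y,z])-s['eef_pos']
    print('t',round(s['time'],2),'pos',s['eef_pos'].round(1),'th',round(t,4),'tilt',R[:2,2].round(4),'gap',round(s['finger_gap'],1),'F',s['force'].round(1))
    v=R.T@d
    print(' tool shift now',v.round(1),'|',round(float(np.hypot(*v[:2])),1)); 
    c,q=np.cos(th),np.sin(th)
    print(' tool shift after turning',np.round([c*d[0]+q*d[1],q*d[0]-c*d[1],-d[2]],1),' rz',round(t-th,4))
if __name__=='__main__': plan(*map(float,sys.argv[1:5]))
E
python3 go.py 632.7 -121.4 200 1.0
```

```text
t 0.15 pos [ 172.8 -703.7  218. ] th 0.2408 tilt [-0.0004  0.0011] gap 92.8 F [ 0.6 -0.3 -0.3]
 tool shift now [ 585.5 -455.8   18.4] | 742.0
 tool shift after turning [738.5  72.4  18. ]  rz -0.7592
```

>>> servo_tool(
  increments=[
    [[0,0,0],[0,0,-0.1],0],
    [[0,0,0],[0,0,-0.14],0],
    [[0,0,0],[0,0,-0.14],0],
    [[0,0,0],[0,0,-0.14],0],
    [[0,0,0],[0,0,-0.14],0],
    [[0,0,0],[0,0,-0.1],0],
    [[0,0,0],[0,0,0],0],
  ],
)

```text
time: 0.85
eef_pos: [172.5, -704.0, 218.2]
tcp_rot: [-2.755, -1.508, -0.001]
force: [0.8, 0.1, -0.2]
finger_gap: 93.0
```

```bash
python3 go.py 632.7 -121.4 200 1.0
```

```text
t 0.85 pos [ 172.5 -704.   218.2] th 1.0018 tilt [0.     0.0007] gap 93.0 F [ 0.8  0.1 -0.2]
 tool shift now [738.7  73.8  18.6] | 742.4
 tool shift after turning [738.9  72.5  18.2]  rz 0.0018
```

>>> servo_tool(
  increments=[
    [[0.02,0.002,0],[0,0,0],0.1],
    [[0.03,0.003,0],[0,0,0],0.2],
    [[0.04,0.004,0.001],[0,0,0],0.2],
    [[0.04,0.004,0.001],[0,0,0],0.2],
    [[0.04,0.004,0.001],[0,0,0],0.2],
    [[0.04,0.004,0.001],[0,0,0],0.2],
    [[0.04,0.004,0.001],[0,0,0],0.2],
    [[0.04,0.004,0.001],[0,0,0],0.2],
    [[0.04,0.004,0.001],[0,0,0],0.2],
    [[0.04,0.004,0.001],[0,0,0],0.2],
    [[0.04,0.004,0.001],[0,0,0],0.2],
    [[0.04,0.004,0.001],[0,0,0],0.2],
    [[0.04,0.004,0.001],[0,0,0],0.2],
    [[0.04,0.004,0.001],[0,0,0],0.2],
    [[0.04,0.004,0.001],[0,0,0],0.2],
    [[0.04,0.004,0.001],[0,0,0],0.2],
    [[0.04,0.004,0.001],[0,0,0],0.2],
    [[0.03,0.004,0.001],[0,0,0],0.2],
    [[0.03,0.002,0.001],[0,0,0],0.2],
    [[0.02,0.001,0.001],[0,0,0],0.2],
  ],
)

```text
time: 2.85
eef_pos: [628.6, -125.9, 200.4]
tcp_rot: [-2.757, -1.506, -0.001]
force: [0.3, -0.2, -0.3]
finger_gap: 74.4
```

>>> servo_tool(
  increments=[
    [[0.008,0.001,0.0],[0,0,0],0.2],
    [[0.0,0.0,0.0],[0,0,0],0.2],
    [[0.0,0.0,0.0],[0,0,0],0.2],
  ],
)

```text
time: 3.15
eef_pos: [631.8, -123.7, 200.5]
tcp_rot: [2.758, 1.504, -0.002]
force: [-0.3, -0.1, 0.6]
finger_gap: 74.8
```

```bash
python3 go.py 632.7 -121.4 120 1.0; python3 - <<'E'
from fit import *
M=w2c('wrist');im=capture('wrist')[:,:,::-1].copy();cv2.imwrite('pics/w1.png',im);np.save('M1.npy',M)
for c,p in dict(black=(632.7,-121.4),yellow=(534.6,-111.7),red=(525,-208.5)).items():
    print(c,w2px('wrist',[*p,37],M))
E
```

```text
t 3.15 pos [ 631.8 -123.7  200.5] th 0.9988 tilt [-0.0009 -0.0009] gap 74.8 F [-0.3 -0.1  0.6]
 tool shift now [ 2.5 -0.4 80.5] | 2.5
 tool shift after turning [ 2.4 -0.4 80.5]  rz -0.0012
black [318.19361034 180.93176418]
yellow [241.42621672 219.73795038]
red [282.70191404 287.66596971]
```

View pics/w1.png

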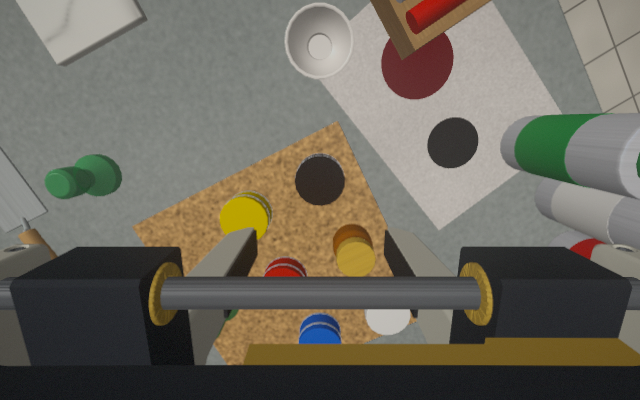

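Wrist view: the black tin top is at (320,180) and the prediction was (318,181), so the position is good. I'm descending to grasp it.

>>> servo_tool(
  increments=[
    [[0.002,0,0.02],[0,0,0],0.2],
    [[0,0,0.03],[0,0,0],0.2],
    [[0,0,0.03],[0,0,0],0.2],
    [[0,0,0.03],[0,0,0],0.2],
    [[0,0,0.03],[0,0,0],0.2],
    [[0,0,0.025],[0,0,0],0.2],
    [[0,0,0.015],[0,0,0],0.2],
    [[0,0,0.01],[0,0,0],0.2],
    [[0,0,0.002],[0,0,0],0.2],
    [[0,0,0],[0,0,0],0.3],
    [[0,0,0],[0,0,0],0.4],
    [[0,0,0],[0,0,0],0.5],
    [[0,0,0],[0,0,0],0.6],
    [[0,0,0],[0,0,0],0.6],
    [[0,0,0],[0,0,0],0.6],
  ],
  force=20,
)

```text
time: 4.7
eef_pos: [634.2, -120.5, 9.6]
tcp_rot: [2.756, 1.507, 0.002]
force: [-1.5, -1.6, 6.6]
finger_gap: 55.7
```

```bash
python3 go.py 632.7 -121.4 120 1.0; python3 - <<'E'
import numpy as np
c=np.array([523.9,200.8]);y=-.133;R=np.array([[np.cos(y),-np.sin(y)],[np.sin(y),np.cos(y)]])
for n,p in dict(black=(0,118),blue=(0,-118),white=(103,0)).items():print(n,c+R@p)
E
```

```text
t 4.7 pos [ 634.2 -120.5    9.6] th 1.0008 tilt [ 0.0014 -0.0003] gap 55.7 F [-1.5 -1.6  6.6]
 tool shift now [  -1.5   -0.7 -110.4] | 1.6
 tool shift after turning [  -1.5   -0.8 -110.4]  rz 0.0008
black [539.54777238 317.75788652]
blue [508.25222762  83.84211348]
white [625.99035857 187.14135123]
```

>>> servo_tool(
  increments=[
    [[0,0,-0.01],[0,0,0],0.6],
    [[0,0,-0.025],[0,0,0],0.6],
    [[0,0,-0.03],[0,0,0],0.6],
    [[0,0,-0.03],[0,0,0],0.6],
    [[0.015,-0.015,-0.015],[0,0,0],0.6],
    [[0.025,-0.025,0],[0,0,0],0.6],
    [[0.028,-0.028,0],[0,0,0],0.6],
    [[0.028,-0.028,0],[0,0,0],0.6],
    [[0.028,-0.028,0],[0,0,0],0.6],
    [[0.028,-0.028,0],[0,0,0],0.6],
    [[0.028,-0.028,0],[0,0,0],0.6],
    [[0.028,-0.028,0],[0,0,0],0.6],
    [[0.028,-0.028,0],[0,0,0],0.6],
    [[0.028,-0.028,0],[0,0,0],0.6],
    [[0.022,-0.022,0],[0,0,0],0.6],
    [[0.018,-0.018,0],[0,0,0],0.6],
    [[0.012,-0.01,0],[0,0,0],0.6],
    [[0.002,-0.002,0],[0,0,0],0.6],
    [[0,0,0],[0,0,0],0.6],
  ],
)

```text
time: 6.6
eef_pos: [539.0, 317.3, 118.5]
tcp_rot: [2.756, 1.507, -0.001]
force: [0.3, -0.9, -1.5]
finger_gap: 55.6
```

```bash
python3 go.py 540 318.6 120 1.0; python3 - <<'E'
from fit import *
M=w2c('wrist');im=capture('wrist')[:,:,::-1].copy()
cv2.imwrite('pics/w2.png',im);np.save('M2.npy',M)
c=np.array([523.9,200.8]);y=-.133;R=np.array([[np.cos(y),-np.sin(y)],[np.sin(y),np.cos(y)]])
for q in [(-55,-70),(-55,70),(55,70),(55,-70)]:
    print(q,w2px('wrist',[*(c+R@q),12],M).round(1))
E
```

```text
t 6.6 pos [539.  317.3 118.5] th 1.001 tilt [-0.0002 -0.0007] gap 55.6 F [ 0.3 -0.9 -1.5]
 tool shift now [ 1.6  0.1 -1.5] | 1.6
 tool shift after turning [ 1.6  0.1 -1.5]  rz 0.001
(-55, -70) [346.4 368.8]
(-55, 70) [288.4 261.1]
(55, 70) [393.1 215.5]
(55, -70) [442.9 331.7]
```

View pics/w2.png

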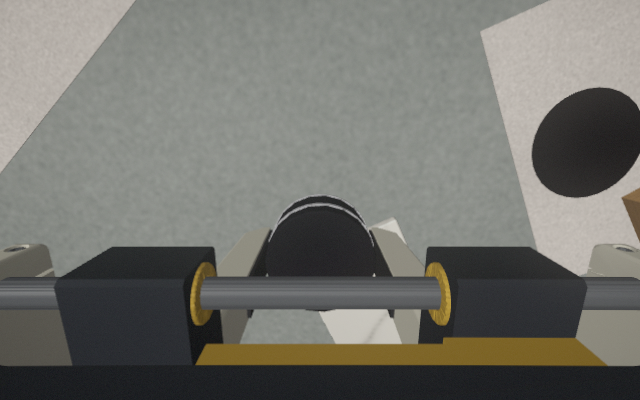

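>>> servo_tool(
  increments=[
    [[0.001,0,0.02],[0,0,0],0.6],
    [[0,0,0.03],[0,0,0],0.6],
    [[0,0,0.03],[0,0,0],0.6],
    [[0,0,0.015],[0,0,0],0.6],
    [[0,0,0.01],[0,0,0],0.6],
    [[0,0,0.004],[0,0,0],0.6],
    [[0,0,0.002],[0,0,0],0.6],
    [[0,0,0],[0,0,0],0.6],
    [[0,0,0],[0,0,0],0.6],
  ],
)

```text
time: 7.55
eef_pos: [540.2, 318.9, 8.5]
tcp_rot: [-2.756, -1.507, -0.002]
force: [0.3, -0.8, -1.3]
finger_gap: 55.7
```

```bash
python3 go.py 540 318.6 6.6 1.0
```

```text
t 7.55 pos [540.2 318.9   8.5] th 1.0008 tilt [0.0011 0.0007] gap 55.7 F [ 0.3 -0.8 -1.3]
 tool shift now [-0.4  0.   1.9] | 0.4
 tool shift after turning [-0.4  0.   1.9]  rz 0.0008
```

Lower the last 2 mm, release, rise, and check the placing.

>>> servo_tool(
  increments=[
    [[0,0,0.001],[0,0,0],0.6],
    [[0,0,0.001],[0,0,0],0.6],
    [[0,0,0],[0,0,0],0.6],
    [[0,0,0],[0,0,0],0.35],
    [[0,0,0],[0,0,0],0.25],
    [[0,0,0],[0,0,0],0.2],
    [[0,0,0],[0,0,0],0.2],
    [[0,0,-0.01],[0,0,0],0.2],
    [[0,0,-0.02],[0,0,0],0.2],
    [[0,0,-0.03],[0,0,0],0.2],
    [[0,0,-0.04],[0,0,0],0.2],
    [[0,0,-0.04],[0,0,0],0.2],
    [[0,0,-0.04],[0,0,0],0.2],
    [[-0.03,0.03,-0.02],[0,0,0],0.2],
    [[-0.03,0.03,0],[0,0,0],0.2],
    [[-0.03,0.03,0],[0,0,0],0.2],
    [[-0.03,0.03,0],[0,0,0],0.2],
    [[0,0,0],[0,0,0],0.2],
    [[0,0,0],[0,0,0],0.2],
  ],
)

```text
time: 9.45
eef_pos: [576.2, 151.8, 206.3]
tcp_rot: [2.758, 1.504, 0.001]
force: [-1.1, 0.7, 0.5]
finger_gap: 74.3
```

```bash
python3 go.py 516.1 -302.8 120 1.0; python3 - <<'E'
from fit import *
M=w2c('wrist');im=capture('wrist')[:,:,::-1].copy()
cv2.imwrite('pics/w3.png',im);np.save('M3.npy',M)
im=capture('top')[:,:,::-1].copy();cv2.imwrite('pics/t3.png',im)
cv2.imwrite('pics/t3c.png',cv2.resize(im[120:280,150:450],None,fx=2.5,fy=2.5))
print(px2w('top',*w2px('top',[540,318,34]),34))
m=near(cmask(im,'black'),*w2px('top',[540,318,34]))
print(fit('top',TIN,0,m,[540,318]))
E
```

```text
t 9.45 pos [576.2 151.8 206.3] th 0.9984 tilt [0.0004 0.0001] gap 74.3 F [-1.1  0.7  0.5]
 tool shift now [-414.7  195.7   86.2] | 458.6
 tool shift after turning [-415.   195.1   86.3]  rz -0.0016
[540. 318.  34.]
(array([586.1929834 , 196.18493925]), np.float64(252.56814575195312), np.uint64(183))
```

View pics/w3.png

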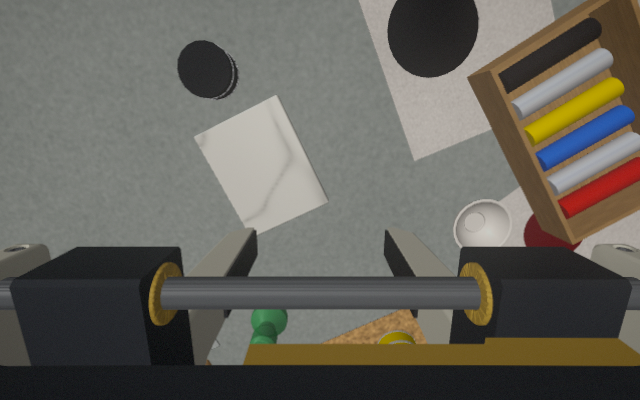

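View pics/t3c.png

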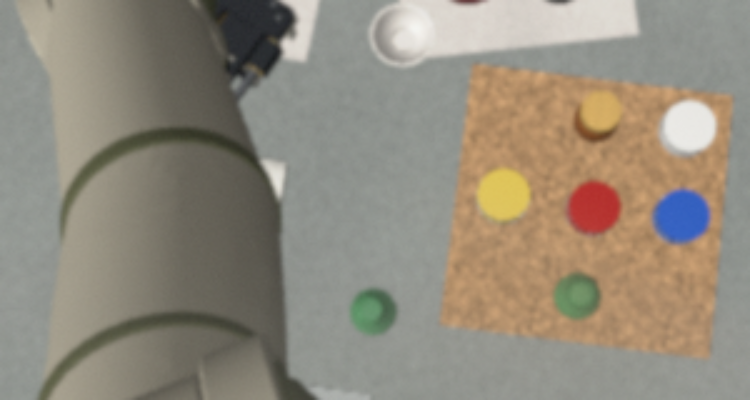

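The wrist view shows the slab (corners about (195,137), (276,96), (327,202), (258,235)) with the black tin at (206,70). I'll fit both.

```bash
python3 - <<'E'
from fit import *
M=np.load('M3.npy');im=cv2.imread('pics/w3.png')
g=cmask(im,'white')
hs=cv2.cvtColor(im,cv2.COLOR_BGR2HSV);print(hs[150,240],hs[100,150])
m=near(g,240,150);print(m.sum());q=fit('wrist',SLAB,0,m,[523.9,200.8,-13.3],M,True);print(q)
mb=near(cmask(im,'black'),206,70);b=fit('wrist',TIN,0,mb,[540,318],M);print(b)
o=im.copy()
for k in(m,mb):
    cs,_=cv2.findContours(k,0,1);cv2.drawContours(o,cs,-1,(0,0,255),1)
cv2.imwrite('pics/w3o.png',o[20:260,120:420])
c=q[0][:2];y=q[0][2]*.01;R=np.array([[np.cos(y),-np.sin(y)],[np.sin(y),np.cos(y)]])
print('tin in slab frame',R.T@(b[0]-c))
for n,p in dict(black=(0,118),blue=(0,-118),white=(103,0)).items():print(n,c+R@p)
E
```

```text
[ 23  16 188] [ 45  12 130]
10602
(array([524.25235239, 196.63898376, -12.34098472]), np.float64(159.56527709960938), np.uint64(10602))
(array([540.31410942, 316.87324007]), np.float64(376.307373046875), np.uint64(2464))
tin in slab frame [  1.13914611 121.29698585]
black [538.77777839 313.74155418]
blue [509.72692638  79.53641334]
white [626.46900284 183.96001021]
```

View pics/w3o.png

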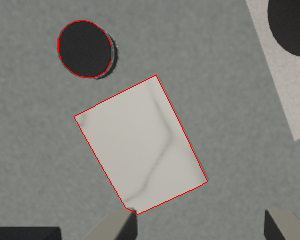

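```bash
python3 - <<'E'
from fit import *
M=np.load('M3.npy');im=cv2.imread('pics/w3.png')
c=cv2.resize(im[20:120,150:270],None,fx=5,fy=5,interpolation=cv2.INTER_CUBIC)
b=np.array([540.3,317.5])
for off,col in((0,(0,0,255)),(34,(0,255,0))):
    P=np.c_[b[0]+28*np.cos(a),b[1]+28*np.sin(a),0*a+off];U=proj('wrist',P,M)
    cv2.polylines(c,[np.round(((U-[150,20]+.5)*5)).astype(int)],True,col,1)
cv2.imwrite('pics/w3t.png',c)
E
```

```text
(no output)
```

View pics/w3t.png

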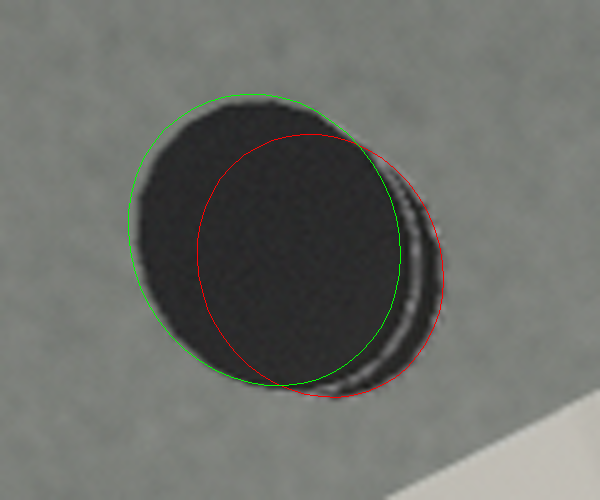

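```bash
python3 - <<'E'
from fit import *
M=np.load('M3.npy');im=cv2.imread('pics/w3.png')
c=cv2.resize(im[80:250,180:340],None,fx=3.5,fy=3.5,interpolation=cv2.INTER_CUBIC)
for q,col in(((524.25,196.64,-.1234),(0,0,255)),((523.9,200.8,-.133),(255,0,0))):
    y=q[2];R=np.array([[np.cos(y),-np.sin(y)],[np.sin(y),np.cos(y)]])
    for z in(0,12):
        U=proj('wrist',[[*(np.array(q[:2])+R@p),z] for p in[(-55,-70),(-55,70),(55,70),(55,-70)]],M)
        cv2.polylines(c,[np.round(((U-[180,80]+.5)*3.5)).astype(int)],True,col,1)
cv2.imwrite('pics/w3s.png',c)
E
```

```text
(no output)
```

View pics/w3s.png

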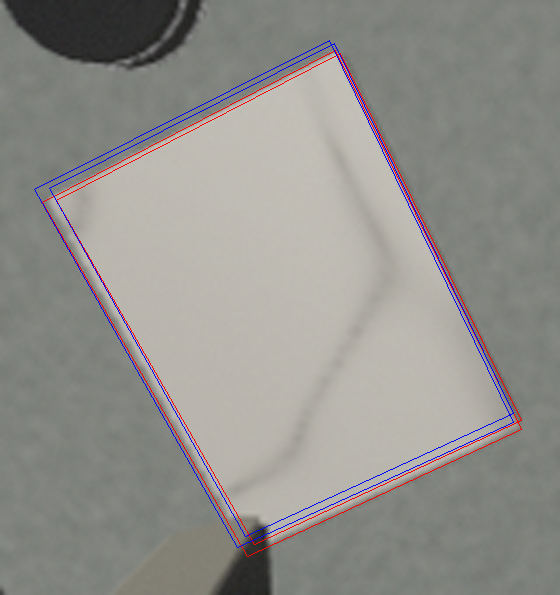

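The wrist fit puts the slab at (524.2, 196.8) with yaw −0.124. That gives a black gap of about 23 mm. There's plenty of time, so I'll regrasp and nudge it about 2.5 mm toward the slab.

>>> servo_tool(
  increments=[
    [[0.03,-0.03,0],[0,0,0],0.2],
    [[0.03,-0.03,0],[0,0,0],0.2],
    [[0.03,-0.03,0],[0,0,0],0.2],
    [[0.03,-0.03,0.02],[0,0,0],0.2],
    [[0,0,0.04],[0,0,0],0.2],
    [[0,0,0.04],[0,0,0],0.2],
    [[0,0,0.04],[0,0,0],0.2],
    [[0,0,0.03],[0,0,0],0.2],
    [[0,0,0.02],[0,0,0],0.2],
    [[0,0,0.008],[0,0,0],0.2],
    [[0,0,0],[0,0,0],0.3],
    [[0,0,0],[0,0,0],0.5],
    [[0,0,0],[0,0,0],0.6],
    [[0,0,0],[0,0,0],0.6],
    [[0,0,-0.003],[0,0,0],0.6],
    [[-0.002,0.001,0],[0,0,0],0.6],
    [[0,0,0],[0,0,0],0.6],
    [[0,0,0.002],[0,0,0],0.6],
    [[0,0,0.002],[0,0,0],0.6],
    [[0,0,0],[0,0,0],0.6],
  ],
)

```text
time: 11.55
eef_pos: [539.9, 316.5, 7.9]
tcp_rot: [2.756, 1.507, 0.002]
force: [-3.0, -2.4, 16.0]
finger_gap: 55.5
```

```bash
python3 go.py 539.5 314.5 6.6 1.0
```

```text
t 11.55 pos [539.9 316.5   7.9] th 1.0007 tilt [0.001  0.0003] gap 55.5 F [-3.  -2.4 16. ]
 tool shift now [-1.9  0.8  1.3] | 2.0
 tool shift after turning [-1.9  0.8  1.3]  rz 0.0007
```

>>> servo_tool(
  increments=[
    [[0,0,0],[0,0,0],0.35],
    [[0,0,0],[0,0,0],0.25],
    [[0,0,0],[0,0,0],0.2],
    [[0,0,0],[0,0,0],0.2],
    [[0,0,-0.01],[0,0,0],0.2],
    [[0,0,-0.02],[0,0,0],0.2],
    [[0,0,-0.03],[0,0,0],0.2],
    [[0,0,-0.03],[0,0,0],0.2],
    [[0,0,-0.03],[0,0,0],0.2],
    [[0,0,-0.03],[0,0,0],0.2],
  ],
)

```text
time: 12.55
eef_pos: [539.4, 316.3, 158.5]
tcp_rot: [-2.756, -1.507, -0.0]
force: [1.0, 0.4, -0.4]
finger_gap: 74.6
```

>>> servo_tool(
  increments=[
    [[-0.015,0.009,-0.02],[0,0,0],0.2],
    [[-0.025,0.014,-0.02],[0,0,0],0.2],
    [[-0.032,0.019,-0.01],[0,0,0],0.2],
    [[-0.032,0.019,0],[0,0,0],0.2],
    [[-0.032,0.019,0],[0,0,0],0.2],
    [[-0.032,0.019,0],[0,0,0],0.2],
    [[-0.032,0.019,0],[0,0,0],0.2],
    [[-0.032,0.019,0],[0,0,0],0.2],
    [[-0.032,0.019,0],[0,0,0],0.2],
    [[-0.032,0.019,0],[0,0,0],0.2],
    [[-0.032,0.019,0],[0,0,0],0.2],
    [[-0.032,0.019,0],[0,0,0],0.2],
    [[-0.032,0.019,0],[0,0,0],0.2],
    [[-0.032,0.019,0],[0,0,0],0.2],
    [[-0.032,0.019,0],[0,0,0],0.2],
    [[-0.032,0.019,0],[0,0,0],0.2],
    [[-0.03,0.015,0],[0,0,0],0.2],
    [[-0.016,0.01,0],[0,0,0],0.2],
    [[0,0,0],[0,0,0],0.2],
    [[0,0,0],[0,0,0],0.2],
  ],
)

```text
time: 14.55
eef_pos: [515.6, -302.3, 206.9]
tcp_rot: [-2.756, -1.506, -0.0]
force: [-0.0, 0.4, 0.4]
finger_gap: 74.5
```

```bash
python3 go.py 516.1 -302.8 8.5 1.0; python3 - <<'E'
from fit import *
M=w2c('wrist');im=capture('wrist')[:,:,::-1].copy()
cv2.imwrite('pics/w4.png',im);np.save('M4.npy',M)
for p in((516.1,-302.8),):
    for z in (3,37):
        U=proj('wrist',np.c_[p[0]+28*np.cos(a),p[1]+28*np.sin(a),0*a+z],M);cv2.polylines(im,[np.round(U).astype(int)],True,(0,255,0),1)
cv2.imwrite('pics/w4o.png',im)
t=capture('top')[:,:,::-1].copy();cv2.imwrite('pics/t4.png',t)
m=near(cmask(t,'black'),*w2px('top',[540,314,34]));print(fit('top',TIN,0,m,[540,314]))
m=near(cmask(t,'white'),236,201);print(fit('top',SLAB,0,m,[524,200,-13],None,True))
E
```

```text
t 14.55 pos [ 515.6 -302.3  206.9] th 1.0003 tilt [0.0001 0.0004] gap 74.5 F [-0.   0.4  0.4]
 tool shift now [ -0.2   0.8 198.4] | 0.8
 tool shift after turning [ -0.2   0.7 198.4]  rz 0.0003
(array([538.41166115, 315.33337116]), np.float64(59.00410079956055), np.uint64(339))
(array([524.16563571, 200.81019818, -13.22856856]), np.float64(10.187896728515625), np.uint64(2301))
```

View pics/w4o.png

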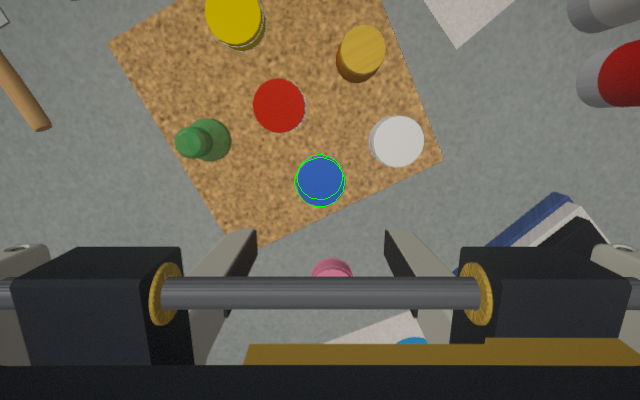

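The blue overlay is centred on the tin at (321,181). Now grasping it.

>>> servo_tool(
  increments=[
    [[0,0.001,0.02],[0,0,0],0.2],
    [[0,0,0.03],[0,0,0],0.2],
    [[0,0,0.03],[0,0,0],0.2],
    [[0,0,0.03],[0,0,0],0.2],
    [[0,0,0.03],[0,0,0],0.2],
    [[0,0,0.025],[0,0,0],0.2],
    [[0,0,0.015],[0,0,0],0.2],
    [[0,0,0.01],[0,0,0],0.2],
    [[0,0,0.008],[0,0,0],0.2],
    [[0,0,0],[0,0,0],0.3],
    [[0,0,0],[0,0,0],0.4],
    [[0,0,0],[0,0,0],0.5],
    [[0,0,0],[0,0,0],0.6],
    [[0,0,0],[0,0,0],0.6],
    [[0,0,0],[0,0,0],0.6],
  ],
  force=20,
)

```text
time: 16.15
eef_pos: [516.9, -303.4, 9.4]
tcp_rot: [2.756, 1.507, 0.001]
force: [-1.3, 0.1, 6.7]
finger_gap: 55.7
```

```bash
python3 go.py 509.1 81.5 120 1.0
```

```text
t 16.15 pos [ 516.9 -303.4    9.4] th 1.0007 tilt [ 0.001  -0.0006] gap 55.7 F [-1.3  0.1  6.7]
 tool shift now [ 319.8 -214.2 -110.8] | 384.9
 tool shift after turning [ 319.7 -214.5 -110.6]  rz 0.0007
```

>>> servo_tool(
  increments=[
    [[0,0,-0.01],[0,0,0],0.6],
    [[0,0,-0.025],[0,0,0],0.6],
    [[0,0,-0.03],[0,0,0],0.6],
    [[0,0,-0.03],[0,0,0],0.6],
    [[0.015,-0.01,-0.015],[0,0,0],0.6],
    [[0.025,-0.017,0],[0,0,0],0.6],
    [[0.03,-0.02,0],[0,0,0],0.6],
    [[0.03,-0.02,0],[0,0,0],0.6],
    [[0.03,-0.02,0],[0,0,0],0.6],
    [[0.03,-0.02,0],[0,0,0],0.6],
    [[0.03,-0.02,0],[0,0,0],0.6],
    [[0.03,-0.02,0],[0,0,0],0.6],
    [[0.03,-0.02,0],[0,0,0],0.6],
    [[0.03,-0.02,0],[0,0,0],0.6],
    [[0.02,-0.015,0],[0,0,0],0.6],
    [[0.02,-0.012,0],[0,0,0],0.6],
    [[0,0,0.03],[0,0,0],0.6],
    [[0,0,0.03],[0,0,0],0.6],
    [[0,0,0.02],[0,0,0],0.6],
    [[0,0,0],[0,0,0],0.6],
  ],
)

```text
time: 18.15
eef_pos: [506.8, 82.5, 36.6]
tcp_rot: [-2.754, -1.508, 0.007]
force: [-0.4, -0.7, -2.0]
finger_gap: 55.7
```

```bash
python3 go.py 509.1 81.5 6.6 1.0
```

```text
t 18.15 pos [506.8  82.5  36.6] th 1.0021 tilt [-0.0047 -0.0008] gap 55.7 F [-0.4 -0.7 -2. ]
 tool shift now [ 0.5  2.6 29.9] | 2.7
 tool shift after turning [ 0.4  2.5 30. ]  rz 0.0021
```

>>> servo_tool(
  increments=[
    [[0,0.002,0.01],[0,0,0],0.6],
    [[0,0,0.01],[0,0,0],0.6],
    [[0,0,0.005],[0,0,0],0.6],
    [[0,0,0.002],[0,0,0],0.6],
    [[0,0,0.002],[0,0,0],0.6],
    [[0,0,0],[0,0,0],0.6],
  ],
)

```text
time: 18.75
eef_pos: [510.8, 80.6, 9.7]
tcp_rot: [2.756, 1.507, 0.0]
force: [-0.5, -0.0, -1.5]
finger_gap: 55.9
```

```bash
python3 go.py 509.1 81.5 6.6 1.0
```

```text
t 18.75 pos [510.8  80.6   9.7] th 1.0007 tilt [0.0001 0.    ] gap 55.9 F [-0.5 -0.  -1.5]
 tool shift now [-0.2 -1.9  3.1] | 1.9
 tool shift after turning [-0.2 -1.9  3.1]  rz 0.0007
```

>>> servo_tool(
  increments=[
    [[0,-0.002,0.001],[0,0,0],0.6],
    [[0,0,0.001],[0,0,0],0.6],
    [[0,0,0.001],[0,0,0],0.6],
    [[0,0,0],[0,0,0],0.6],
    [[0,0,0],[0,0,0],0.35],
    [[0,0,0],[0,0,0],0.25],
    [[0,0,0],[0,0,0],0.2],
    [[0,0,0],[0,0,0],0.2],
    [[0,0,-0.01],[0,0,0],0.2],
    [[0,0,-0.02],[0,0,0],0.2],
    [[0,0,-0.03],[0,0,0],0.2],
    [[0,0,-0.04],[0,0,0],0.2],
    [[0,0,-0.04],[0,0,0],0.2],
    [[0,0,-0.04],[0,0,0],0.2],
    [[0,0,-0.04],[0,0,0],0.2],
    [[0,0,-0.02],[0,0,0],0.2],
    [[0,0,0],[0,0,0],0.2],
    [[0,0,0],[0,0,0],0.2],
  ],
)

```text
time: 20.55
eef_pos: [508.8, 81.6, 247.1]
tcp_rot: [2.756, 1.507, 0.001]
force: [0.3, 0.7, -0.9]
finger_gap: 74.5
```

```bash
python3 go.py 611.7 -310.2 200 0; python3 - <<'E'
from fit import *
M=w2c('wrist');im=capture('wrist')[:,:,::-1].copy()
cv2.imwrite('pics/w5.png',im);np.save('M5.npy',M)
m=near(cmask(im,'white'),*w2px('wrist',[524,198,12],M));q=fit('wrist',SLAB,0,m,[523.9,198.8,-13.3],M,True);print(q)
o=im.copy()
c=q[0][:2];y=q[0][2]*.01;R=np.array([[np.cos(y),-np.sin(y)],[np.sin(y),np.cos(y)]])
cc=[]
for z in(0,12):
    U=proj('wrist',[[*(c+R@p),z] for p in[(-55,-70),(-55,70),(55,70),(55,-70)]],M);cv2.polylines(o,[np.round(U).astype(int)],True,(0,0,255),1)
for n,p0 in(('blue',(509.5,81.5)),('black',(539.5,315))):
    m=near(cmask(im,n),*w2px('wrist',[*p0,34],M))
    b=fit('wrist',TIN if n=='black' else TIN,0,m,p0,M);print(n,b,'slab frame',R.T@(b[0]-c),'expected',R.T@(np.array(p0)-c))
    for z in (0,34):
        U=proj('wrist',np.c_[p0[0]+28*np.cos(a),p0[1]+28*np.sin(a),0*a+z],M);cv2.polylines(o,[np.round(U).astype(int)],True,(0,255,0),1)
cv2.imwrite('pics/w5o.png',o)
E
```

```text
t 20.55 pos [508.8  81.6 247.1] th 1.0007 tilt [0.0009 0.0001] gap 74.5 F [ 0.3  0.7 -0.9]
 tool shift now [-274.3  298.1   47.1] | 405.1
 tool shift after turning [102.9 391.8  47.1]  rz 1.0007
(array([524.55055166, 195.775354  , -13.65512219]), np.float64(98.65939331054688), np.uint64(10423))
blue (array([509.61129658,  79.5925993 ]), np.float64(83.92953491210938), np.uint64(1478)) slab frame [   1.01544869 -117.13489103] expected [   0.64553891 -115.26039613]
black (array([541.5, 345. ]), np.float64(68580.71875), np.uint64(68981)) slab frame [ -3.52186962 150.14284934] expected [ -1.41943465 120.14985403]
```

View pics/w5o.png

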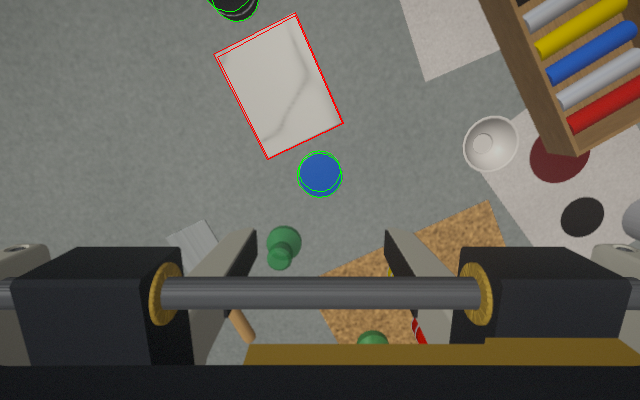

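Blue sits about 117 mm off the slab centre (gap about 18 to 19 mm), which is fine. Next is white.

>>> servo_tool(
  increments=[
    [[0,0,0],[0,0,0.1],0.2],
    [[0,0,0],[0,0,0.14],0.2],
    [[0,0,0],[0,0,0.14],0.2],
    [[0,0,0],[0,0,0.14],0.2],
    [[0,0,0],[0,0,0.14],0.2],
    [[0,0,0],[0,0,0.14],0.2],
    [[0,0,0],[0,0,0.1],0.2],
    [[0,0,0],[0,0,0.1],0.2],
    [[0,0,0],[0,0,0],0.2],
  ],
)

```text
time: 21.5
eef_pos: [508.2, 81.7, 245.1]
tcp_rot: [3.14, -0.0, -0.004]
force: [-1.0, 0.4, 0.4]
finger_gap: 74.3
```

>>> servo_tool(
  increments=[
    [[0.006,0.02,0],[0,0,0],0.2],
    [[0.007,0.03,0],[0,0,0],0.2],
    [[0.009,0.034,0],[0,0,0],0.2],
    [[0.009,0.034,0],[0,0,0],0.2],
    [[0.009,0.034,0],[0,0,0],0.2],
    [[0.009,0.034,0],[0,0,0],0.2],
    [[0.009,0.034,0.01],[0,0,0],0.2],
    [[0.009,0.034,0.01],[0,0,0],0.2],
    [[0.009,0.034,0.01],[0,0,0],0.2],
    [[0.009,0.034,0.01],[0,0,0],0.2],
    [[0.009,0.034,0.007],[0,0,0],0.2],
    [[0.007,0.026,0],[0,0,0],0.2],
    [[0.002,0.01,0],[0,0,0],0.2],
    [[0,0,0],[0,0,0],0.2],
    [[0,0,0],[0,0,0],0.2],
  ],
)

```text
time: 23.0
eef_pos: [612.1, -308.6, 199.1]
tcp_rot: [-3.14, -0.004, 0.001]
force: [0.8, -0.6, -0.0]
finger_gap: 74.2
```

```bash
python3 go.py 611.7 -310.2 8.5 0; python3 - <<'E'
from fit import *
M=w2c('wrist');im=capture('wrist')[:,:,::-1].copy()
cv2.imwrite('pics/w6.png',im);np.save('M6.npy',M)
for p in((611.7,-310.2),):
    for z in (3,37):
        U=proj('wrist',np.c_[p[0]+28*np.cos(a),p[1]+28*np.sin(a),0*a+z],M);cv2.polylines(im,[np.round(U).astype(int)],True,(0,255,0),1)
cv2.imwrite('pics/w6o.png',im)
E
```

```text
t 23.0 pos [ 612.1 -308.6  199.1] th 0.0026 tilt [-0.0009  0.0013] gap 74.2 F [ 0.8 -0.6 -0. ]
 tool shift now [ -0.3   1.9 190.6] | 1.9
 tool shift after turning [ -0.4   1.6 190.6]  rz 0.0026
```

View pics/w6o.png

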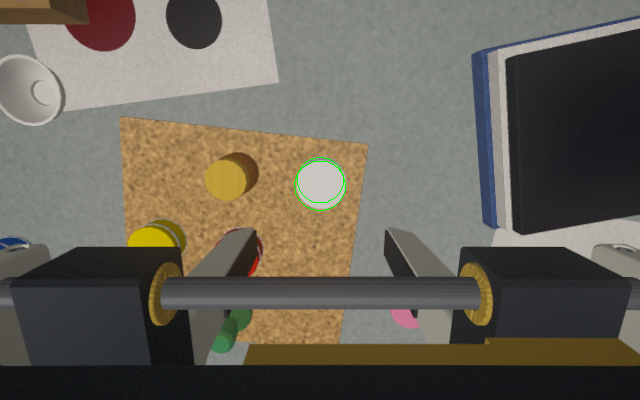

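White overlay is centred at (320,184). Grasping it.

>>> servo_tool(
  increments=[
    [[0,0.002,0.02],[0,0,0],0.2],
    [[0,0,0.03],[0,0,0],0.2],
    [[0,0,0.03],[0,0,0],0.2],
    [[0,0,0.03],[0,0,0],0.2],
    [[0,0,0.03],[0,0,0],0.2],
    [[0,0,0.025],[0,0,0],0.2],
    [[0,0,0.015],[0,0,0],0.2],
    [[0,0,0.01],[0,0,0],0.2],
    [[0,0,0],[0,0,0],0.3],
    [[0,0,0],[0,0,0],0.4],
    [[0,0,0],[0,0,0],0.5],
    [[0,0,0],[0,0,0],0.6],
    [[0,0,0],[0,0,0],0.6],
    [[0,0,0],[0,0,0],0.6],
  ],
  force=20,
)

```text
time: 24.45
eef_pos: [613.0, -312.3, 10.8]
tcp_rot: [3.141, 0.001, 0.002]
force: [-1.0, 1.0, 6.9]
finger_gap: 55.8
```

```bash
python3 go.py 626.5 185 120 0
```

```text
t 24.45 pos [ 613.  -312.3   10.8] th 0.0009 tilt [ 0.0015 -0.0003] gap 55.8 F [-1.   1.   6.9]
 tool shift now [  14.1 -497.2 -109.4] | 497.4
 tool shift after turning [  13.5 -497.3 -109.2]  rz 0.0009
```

>>> servo_tool(
  increments=[
    [[0,0,-0.01],[0,0,0],0.6],
    [[0,0,-0.025],[0,0,0],0.6],
    [[0,0,-0.03],[0,0,0],0.6],
    [[0,0,-0.03],[0,0,0],0.6],
    [[0,-0.015,-0.015],[0,0,0],0.6],
    [[0.001,-0.03,0],[0,0,0],0.6],
    [[0.001,-0.038,0],[0,0,0],0.6],
    [[0.001,-0.038,0],[0,0,0],0.6],
    [[0.001,-0.038,0],[0,0,0],0.6],
    [[0.001,-0.038,0],[0,0,0],0.6],
    [[0.001,-0.038,0],[0,0,0],0.6],
    [[0.001,-0.038,0],[0,0,0],0.6],
    [[0.001,-0.038,0],[0,0,0],0.6],
    [[0.001,-0.038,0],[0,0,0],0.6],
    [[0.001,-0.038,0],[0,0,0],0.6],
    [[0.001,-0.038,0],[0,0,0],0.6],
    [[0.001,-0.035,0],[0,0,0],0.6],
    [[0.001,-0.025,0],[0,0,0],0.6],
    [[0.001,-0.012,0],[0,0,0],0.6],
    [[0,0,0],[0,0,0],0.6],
  ],
)

```text
time: 26.45
eef_pos: [625.1, 187.2, 119.2]
tcp_rot: [-3.141, -0.006, 0.001]
force: [-1.1, -0.3, -2.0]
finger_gap: 55.6
```

>>> servo_tool(
  increments=[
    [[0,0,0.03],[0,0,0],0.6],
    [[0,0,0.03],[0,0,0],0.6],
    [[0,0,0.02],[0,0,0],0.6],
    [[0,0,0.01],[0,0,0],0.6],
    [[0,0,0],[0,0,0],0.6],
  ],
)

```text
time: 26.95
eef_pos: [625.3, 182.9, 28.5]
tcp_rot: [3.14, -0.002, -0.003]
force: [1.0, 0.1, -1.6]
finger_gap: 55.9
```

```bash
python3 go.py 626.5 185 7.8 0
```

```text
t 26.95 pos [625.3 182.9  28.5] th -0.001 tilt [-0.0021 -0.0015] gap 55.9 F [ 1.   0.1 -1.6]
 tool shift now [ 1.2 -2.1 20.7] | 2.5
 tool shift after turning [ 1.2 -2.1 20.7]  rz -0.001
```

>>> servo_tool(
  increments=[
    [[0.002,-0.002,0.01],[0,0,0],0.6],
    [[0,0,0.006],[0,0,0],0.6],
    [[0,0,0.003],[0,0,0],0.6],
    [[0,0,0.001],[0,0,0],0.6],
    [[0,0,0],[0,0,0],0.6],
    [[0,0,0],[0,0,0],0.6],
  ],
)

```text
time: 27.55
eef_pos: [628.1, 186.9, 9.9]
tcp_rot: [-3.141, -0.001, -0.001]
force: [1.3, -0.2, -2.0]
finger_gap: 55.4
```

```bash
python3 go.py 627 185 7.8 0
```

```text
t 27.55 pos [628.1 186.9   9.9] th 0.0009 tilt [0.0004 0.0001] gap 55.4 F [ 1.3 -0.2 -2. ]
 tool shift now [-1.1  1.9  2.1] | 2.2
 tool shift after turning [-1.1  1.9  2.1]  rz 0.0009
```

>>> servo_tool(
  increments=[
    [[-0.001,0.001,0.001],[0,0,0],0.6],
    [[0,0,0.001],[0,0,0],0.6],
    [[0,0,0],[0,0,0],0.6],
    [[0,0,0],[0,0,0],0.35],
    [[0,0,0],[0,0,0],0.25],
    [[0,0,0],[0,0,0],0.2],
    [[0,0,0],[0,0,0],0.2],
    [[0,0,-0.01],[0,0,0],0.2],
    [[0,0,-0.02],[0,0,0],0.2],
    [[0,0,-0.03],[0,0,0],0.2],
    [[0,0,-0.04],[0,0,0],0.2],
    [[0,0,-0.04],[0,0,0],0.2],
    [[0,0,-0.04],[0,0,0],0.2],
    [[0,0,-0.02],[0,0,-0.1],0.2],
    [[0,0,0],[0,0,-0.14],0.2],
    [[0,0,0],[0,0,-0.14],0.2],
    [[0,0,0],[0,0,-0.14],0.2],
    [[0,0,0],[0,0,-0.14],0.2],
    [[0,0,0],[0,0,-0.14],0.2],
    [[0,0,0],[0,0,-0.1],0.2],
  ],
)

```text
time: 29.55
eef_pos: [626.9, 185.5, 208.4]
tcp_rot: [2.824, 1.375, 0.001]
force: [-0.3, -0.4, -0.5]
finger_gap: 74.4
```

```bash
python3 go.py 525 -208.5 200 1.0
```

```text
t 29.55 pos [626.9 185.5 208.4] th 0.906 tilt [ 0.0005 -0.0001] gap 74.4 F [-0.3 -0.4 -0.5]
 tool shift now [-373.   162.9    8.4] | 407.0
 tool shift after turning [-386.6  127.1    8.4]  rz -0.094
```

Finish the turn and go over red, then check everything with the top and wrist views.

>>> servo_tool(
  increments=[
    [[0,0,0],[0,0,-0.094],0.2],
    [[-0.015,0.005,0],[0,0,0],0.2],
    [[-0.03,0.01,0],[0,0,0],0.2],
    [[-0.036,0.012,0],[0,0,0],0.2],
    [[-0.036,0.012,0],[0,0,0],0.2],
    [[-0.036,0.012,0],[0,0,0],0.2],
    [[-0.036,0.012,0],[0,0,0],0.2],
    [[-0.036,0.012,0],[0,0,0],0.2],
    [[-0.036,0.012,0],[0,0,0],0.2],
    [[-0.036,0.012,0],[0,0,0],0.2],
    [[-0.036,0.012,0],[0,0,0],0.2],
    [[-0.028,0.009,0],[0,0,0],0.2],
    [[-0.018,0.005,0],[0,0,0],0.2],
    [[-0.008,0.002,0],[0,0,0],0.2],
    [[0,0,0],[0,0,0],0.2],
    [[0,0,0],[0,0,0],0.2],
  ],
)

```text
time: 31.15
eef_pos: [522.8, -207.1, 207.8]
tcp_rot: [-2.761, -1.499, -0.001]
force: [0.3, -0.6, 0.0]
finger_gap: 74.4
```

```bash
python3 go.py 525 -208.5 8.5 1; python3 - <<'E'
from fit import *
M=w2c('wrist');im=capture('wrist')[:,:,::-1].copy()
cv2.imwrite('pics/w7.png',im);np.save('M7.npy',M)
for p in((525,-208.5),):
    for z in (3,37):
        U=proj('wrist',np.c_[p[0]+28*np.cos(a),p[1]+28*np.sin(a),0*a+z],M);cv2.polylines(im,[np.round(U).astype(int)],True,(0,255,0),1)
cv2.imwrite('pics/w7o.png',im)
t=capture('top')[:,:,::-1].copy();cv2.imwrite('pics/t7.png',t)
m=near(cmask(t,'white'),236,201);q=fit('top',SLAB,0,m,[524,200,-13],None,True);print(q)
y=q[0][2]*.01;R=np.array([[np.cos(y),-np.sin(y)],[np.sin(y),np.cos(y)]])
for n,p in dict(black=(539.5,315),blue=(509.5,81),white=(626,185.5)).items():
    m=near(cmask(t,n),*w2px('top',[*p,34]));b=fit('top',TIN,0,m,p);print(n,b,R.T@(b[0]-q[0][:2]))
cv2.imwrite('pics/t7c.png',cv2.resize(t[130:270,160:340],None,fx=4,fy=4,interpolation=cv2.INTER_CUBIC))
E
```

```text
t 31.15 pos [ 522.8 -207.1  207.8] th 0.9946 tilt [0.0002 0.0004] gap 74.4 F [ 0.3 -0.6  0. ]
 tool shift now [ -0.    2.7 199.3] | 2.7
 tool shift after turning [  0.    2.6 199.3]  rz -0.0054
(array([524.51316947, 200.63158982, -13.680848  ]), np.float64(10.292900085449219), np.uint64(2311))
black (array([538.48346138, 315.42089176]), np.float64(58.969417572021484), np.uint64(339)) [ -1.81545001 115.62204391]
blue (array([510.17582089,  84.23574927]), np.float64(40.669517517089844), np.uint64(323)) [   1.67092613 -117.26363148]
white (array([629.46577835, 189.34520912]), np.float64(16.109466552734375), np.uint64(414)) [105.5112244    3.13273457]
```

View pics/w7o.png

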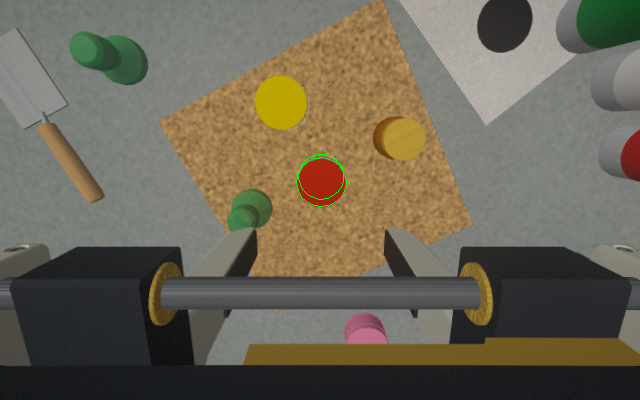

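View pics/t7c.png

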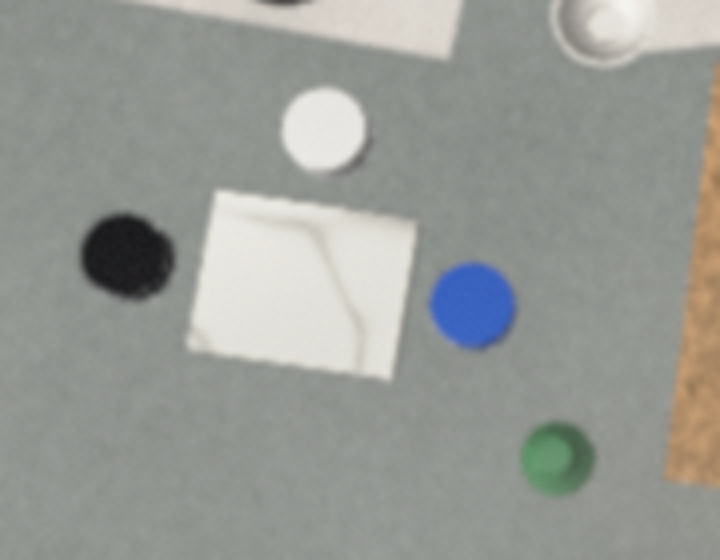

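Slab-frame positions from the top view are black (−2,116), blue (2,−117) and white (105,3), all fine. Before stacking, I'll take a straight-down wrist look at the black tin to place red squarely.

>>> servo_tool(
  increments=[
    [[0.015,-0.009,0],[0,0,-0.005],0.2],
    [[0.024,-0.014,0],[0,0,0],0.2],
    [[0.03,-0.018,0],[0,0,0],0.2],
    [[0.03,-0.018,0],[0,0,0],0.2],
    [[0.03,-0.018,0],[0,0,0],0.2],
    [[0.03,-0.018,0],[0,0,0],0.2],
    [[0.03,-0.018,0],[0,0,0],0.2],
    [[0.03,-0.018,0],[0,0,0],0.2],
    [[0.03,-0.018,0],[0,0,0],0.2],
    [[0.03,-0.018,0],[0,0,0],0.2],
    [[0.03,-0.018,0],[0,0,0],0.2],
    [[0.03,-0.018,0],[0,0,0],0.2],
    [[0.03,-0.018,0],[0,0,0],0.2],
    [[0.03,-0.018,0],[0,0,0],0.2],
    [[0.024,-0.014,0],[0,0,0],0.2],
    [[0.016,-0.009,0],[0,0,0],0.2],
    [[0.01,-0.006,0],[0,0,0],0.2],
    [[0,0,0],[0,0,0],0.2],
    [[0,0,0],[0,0,0],0.2],
    [[0,0,0],[0,0,0],0.2],
  ],
)

```text
time: 33.25
eef_pos: [540.2, 313.0, 207.7]
tcp_rot: [2.758, 1.503, -0.001]
force: [0.0, 0.5, -0.2]
finger_gap: 74.2
```

```bash
python3 go.py 540 315.5 200 1; python3 - <<'E'
from fit import *
M=w2c('wrist');im=capture('wrist')[:,:,::-1].copy()
cv2.imwrite('pics/w8.png',im);np.save('M8.npy',M)
c=cv2.resize(im[110:250,240:400],None,fx=4,fy=4,interpolation=cv2.INTER_CUBIC)
for p,col in(((540,315.5),(0,255,0)),((538,314),(0,0,255))):
    for z in (0,34):
        U=proj('wrist',np.c_[p[0]+28*np.cos(a),p[1]+28*np.sin(a),0*a+z],M);cv2.polylines(c,[np.round((U-[240,110]+.5)*4).astype(int)],True,col,1)
cv2.imwrite('pics/w8o.png',c)
# predicted pixel of a centred tin at TCP
E
```

```text
t 33.25 pos [540.2 313.  207.7] th 0.9979 tilt [-0.     -0.0008] gap 74.2 F [ 0.   0.5 -0.2]
 tool shift now [ 2.  -1.5  7.6] | 2.5
 tool shift after turning [ 2.  -1.5  7.7]  rz -0.0021
```

View pics/w8o.png

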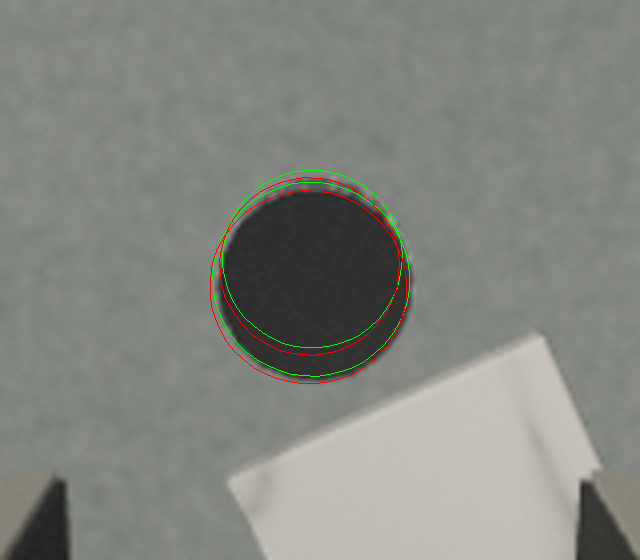

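```bash
python3 - <<'E'
from fit import *
for f,n,p,z in(('7','red',(525,-208.5),3),('8','black',(539.7,314.4),0),('4','blue',(516.1,-302.8),3),('5','blue',(509.5,81),0)):
    M=np.load(f'M{f}.npy');im=cv2.imread(f'pics/w{f}.png')
    m=near(cmask(im,n),*w2px('wrist',[*p,34+z],M))
    if n=='black': m=near(im.max(2)<85,*w2px('wrist',[*p,34],M))
    ys,xs=np.nonzero(m);print(n,m.sum(),xs.min(),xs.max(),ys.min(),ys.max())
    D=cyl([(28,34)])
    for nm,P in(('sil',TIN),('disc',D)):
        b=fit('wrist',P,z,m,p,M);print('  ',nm,b[0].round(2),round(b[1]))
E
python3 go.py 525 -208.5 200 1
```

```text
red 1850 297 344 158 206
   sil [ 522.94 -210.9 ] 107
   disc [ 524.24 -209.3 ] 35
black 1847 295 342 157 204
   sil [539.53 312.55] 90
   disc [540.17 313.28] 29
blue 1831 297 344 158 205
   sil [ 516.39 -304.81] 127
   disc [ 517.17 -303.15] 48
blue 1478 299 341 154 196
   sil [509.29  79.36] 87
   disc [510.35  80.94] 34
t 33.3 pos [540.3 313.1 207.7] th 0.9978 tilt [-0.     -0.0007] gap 74.3 F [ 0.1 -0.8  0.1]
 tool shift now [-446.6  269.9    8. ] | 521.8
 tool shift after turning [-447.2  269.     7.7]  rz -0.0022
```

>>> servo_tool(
  increments=[
    [[-0.015,0.009,0],[0,0,0],0.2],
    [[-0.024,0.014,0],[0,0,0],0.2],
    [[-0.03,0.018,0],[0,0,0],0.2],
    [[-0.03,0.018,0],[0,0,0],0.2],
    [[-0.03,0.018,0],[0,0,0],0.2],
    [[-0.03,0.018,0],[0,0,0],0.2],
    [[-0.03,0.018,0],[0,0,0],0.2],
    [[-0.03,0.018,0],[0,0,0],0.2],
    [[-0.03,0.018,0],[0,0,0],0.2],
    [[-0.03,0.018,0],[0,0,0],0.2],
    [[-0.03,0.018,0],[0,0,0],0.2],
    [[-0.03,0.018,0],[0,0,0],0.2],
    [[-0.03,0.018,0],[0,0,0],0.2],
    [[-0.03,0.018,0],[0,0,0],0.2],
    [[-0.024,0.015,0],[0,0,0],0.2],
    [[-0.016,0.009,0],[0,0,0],0.2],
    [[-0.009,0.006,0],[0,0,0],0.2],
    [[0,0,0],[0,0,0],0.2],
    [[0,0,0],[0,0,0],0.2],
    [[0,0,0],[0,0,0],0.2],
  ],
)

```text
time: 35.3
eef_pos: [524.2, -206.4, 207.6]
tcp_rot: [-2.756, -1.508, -0.0]
force: [-0.3, 0.2, 0.6]
finger_gap: 74.7
```

```bash
python3 go.py 524.2 -209.3 8.5 1
```

```text
t 35.3 pos [ 524.2 -206.4  207.6] th 1.0014 tilt [-0.0001  0.0005] gap 74.7 F [-0.3  0.2  0.6]
 tool shift now [ -2.5   1.6 199.1] | 3.0
 tool shift after turning [ -2.4   1.5 199.1]  rz 0.0014
```

>>> servo_tool(
  increments=[
    [[-0.002,0.001,0.02],[0,0,0],0.2],
    [[0,0,0.03],[0,0,0],0.2],
    [[0,0,0.03],[0,0,0],0.2],
    [[0,0,0.03],[0,0,0],0.2],
    [[0,0,0.03],[0,0,0],0.2],
    [[0,0,0.025],[0,0,0],0.2],
    [[0,0,0.015],[0,0,0],0.2],
    [[0,0,0.01],[0,0,0],0.2],
    [[0,0,0.008],[0,0,0],0.2],
    [[0,0,0],[0,0,0],0.3],
    [[0,0,0],[0,0,0],0.4],
    [[0,0,0],[0,0,0],0.5],
    [[0,0,0],[0,0,0],0.6],
    [[0,0,0],[0,0,0],0.6],
    [[0,0,0],[0,0,0],0.6],
  ],
  force=20,
)

```text
time: 36.8
eef_pos: [524.2, -209.9, 10.3]
tcp_rot: [2.757, 1.506, 0.001]
force: [-0.7, 0.3, 6.6]
finger_gap: 55.5
```

```bash
python3 go.py 540.2 313.3 120 1.0
```

```text
t 36.8 pos [ 524.2 -209.9   10.3] th 0.9998 tilt [ 0.0008 -0.0002] gap 55.5 F [-0.7  0.3  6.6]
 tool shift now [ 448.8 -269.2 -109.8] | 523.4
 tool shift after turning [ 448.9 -269.2 -109.7]  rz -0.0002
```

>>> servo_tool(
  increments=[
    [[0,0,-0.01],[0,0,0],0.6],
    [[0,0,-0.025],[0,0,0],0.6],
    [[0,0,-0.03],[0,0,0],0.6],
    [[0,0,-0.03],[0,0,0],0.6],
    [[0,0,-0.025],[0,0,0],0.6],
    [[0.015,-0.009,0],[0,0,0],0.6],
    [[0.024,-0.014,0],[0,0,0],0.6],
    [[0.03,-0.018,0],[0,0,0],0.6],
    [[0.03,-0.018,0],[0,0,0],0.6],
    [[0.03,-0.018,0],[0,0,0],0.6],
    [[0.03,-0.018,0],[0,0,0],0.6],
    [[0.03,-0.018,0],[0,0,0],0.6],
    [[0.03,-0.018,0],[0,0,0],0.6],
    [[0.03,-0.018,0],[0,0,0],0.6],
    [[0.03,-0.018,0],[0,0,0],0.6],
  ],
)

```text
time: 38.3
eef_pos: [534.0, 116.5, 130.2]
tcp_rot: [2.757, 1.506, 0.0]
force: [0.6, -0.5, -1.2]
finger_gap: 56.1
```

>>> servo_tool(
  increments=[
    [[0.03,-0.018,0],[0,0,0],0.6],
    [[0.03,-0.018,0],[0,0,0],0.6],
    [[0.03,-0.018,0],[0,0,0],0.6],
    [[0.03,-0.018,0],[0,0,0],0.6],
    [[0.024,-0.015,0],[0,0,0],0.6],
    [[0.016,-0.009,0],[0,0,0],0.6],
    [[0.01,-0.006,0],[0,0,0],0.6],
    [[0,0,0.02],[0,0,0],0.6],
    [[0,0,0.03],[0,0,0],0.6],
    [[0,0,0.02],[0,0,0],0.6],
    [[0,0,0],[0,0,0],0.6],
    [[0,0,0],[0,0,0],0.6],
    [[0,0,0],[0,0,0],0.6],
  ],
)

```text
time: 39.6
eef_pos: [541.1, 313.1, 60.9]
tcp_rot: [2.758, 1.505, 0.002]
force: [0.2, 1.0, -1.5]
finger_gap: 55.7
```

```bash
python3 go.py 540.2 313.5 41 1.0
```

```text
t 39.6 pos [541.1 313.1  60.9] th 0.999 tilt [0.0014 0.0007] gap 55.7 F [ 0.2  1.  -1.5]
 tool shift now [-0.2 -1.  19.9] | 1.0
 tool shift after turning [-0.2 -1.  19.9]  rz -0.001
```

>>> servo_tool(
  increments=[
    [[0,-0.001,0.008],[0,0,0],0.6],
    [[0,0,0.006],[0,0,0],0.6],
    [[0,0,0.003],[0,0,0],0.6],
    [[0,0,0.001],[0,0,0],0.6],
    [[0,0,0],[0,0,0],0.6],
    [[0,0,0],[0,0,0],0.6],
  ],
)

```text
time: 40.2
eef_pos: [539.5, 313.9, 41.6]
tcp_rot: [-2.757, -1.506, -0.0]
force: [-0.3, 0.4, -1.4]
finger_gap: 55.5
```

```bash
python3 go.py 540.2 313.5 41 1.0
```

```text
t 40.2 pos [539.5 313.9  41.6] th 0.9998 tilt [0.0001 0.0001] gap 55.5 F [-0.3  0.4 -1.4]
 tool shift now [-0.   0.8  0.6] | 0.8
 tool shift after turning [-0.   0.8  0.6]  rz -0.0002
```

>>> servo_tool(
  increments=[
    [[0,0,0.001],[0,0,0],0.6],
    [[0,0,0],[0,0,0],0.6],
    [[0,0,0],[0,0,0],0.6],
  ],
)

```text
time: 40.5
eef_pos: [539.6, 314.0, 41.3]
tcp_rot: [-2.757, -1.506, -0.001]
force: [-1.3, 0.0, 6.1]
finger_gap: 55.7
```

>>> servo_tool(
  increments=[
    [[0,0,0.001],[0,0,0],0.6],
    [[0,0,0],[0,0,0],0.6],
  ],
)

```text
time: 40.7
eef_pos: [539.6, 314.0, 41.3]
tcp_rot: [-2.757, -1.506, -0.002]
force: [-4.2, -2.2, 16.5]
finger_gap: 55.5
```

Contact. I'll back off 1 mm, release, rise and look.

>>> servo_tool(
  increments=[
    [[0,0,-0.001],[0,0,0],0.6],
    [[0,0,0],[0,0,0],0.35],
    [[0,0,0],[0,0,0],0.25],
    [[0,0,0],[0,0,0],0.2],
    [[0,0,0],[0,0,0],0.2],
    [[0,0,-0.01],[0,0,0],0.2],
    [[0,0,-0.02],[0,0,0],0.2],
    [[0,0,-0.03],[0,0,0],0.2],
    [[0,0,-0.04],[0,0,0],0.2],
    [[0,0,-0.04],[0,0,0],0.2],
    [[0,0,-0.03],[0,0,0],0.2],
    [[-0.02,0.012,0],[0,0,0],0.2],
    [[-0.03,0.018,0],[0,0,0],0.2],
    [[-0.03,0.018,0],[0,0,0],0.2],
    [[-0.02,0.012,0],[0,0,0],0.2],
    [[0,0,0],[0,0,0],0.2],
    [[0,0,0],[0,0,0],0.2],
  ],
)

```text
time: 42.4
eef_pos: [536.1, 197.3, 211.3]
tcp_rot: [-2.758, -1.504, -0.001]
force: [0.2, 0.3, 0.4]
finger_gap: 74.6
```

```bash
python3 go.py 429 -190 120 1; python3 - <<'E'
from fit import *
M=w2c('wrist');im=capture('wrist')[:,:,::-1].copy()
cv2.imwrite('pics/w9.png',im);np.save('M9.npy',M)
s=capture('scene')[:,:,::-1].copy();cv2.imwrite('pics/s9.png',s)
a1=im[:300,120:520]; 
c=cv2.resize(s[190:370,320:560],None,fx=2.2,fy=2.2)
cv2.imwrite('pics/c9.png',np.hstack([cv2.copyMakeBorder(a1,0,max(0,c.shape[0]-300),0,0,0),c[:max(300,c.shape[0]),:400]]))
E
```

```text
t 42.4 pos [536.1 197.3 211.3] th 0.9989 tilt [0.0007 0.0007] gap 74.6 F [0.2 0.3 0.4]
 tool shift now [-383.7  119.6   91. ] | 401.9
 tool shift after turning [-383.7  119.2   91.3]  rz -0.0011
```

View pics/c9.png

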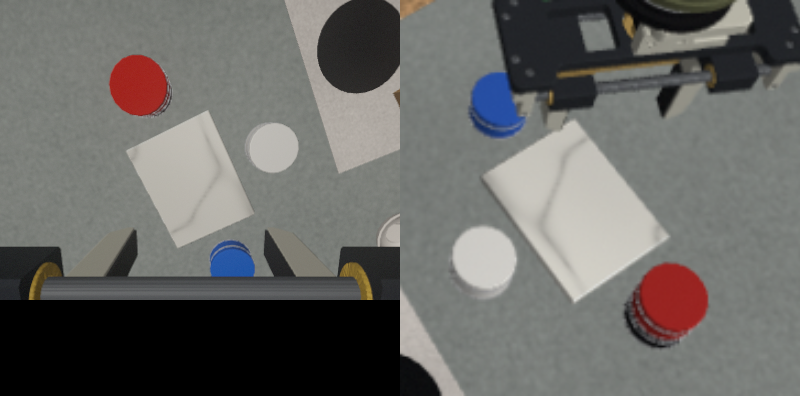

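The wrist view shows the slab whole, with red stacked at (258,85), white at (393,147) and blue at (352,262). I'll fit the slab from here for the muller target.

```bash
python3 - <<'E'
from fit import *
M=np.load('M9.npy');im=cv2.imread('pics/w9.png')
m=near(cmask(im,'white'),*w2px('wrist',[524,198,12],M));q=fit('wrist',SLAB,0,m,[523.9,198,-13.3],M,True);print(q)
c=q[0][:2];y=q[0][2]*.01;R=np.array([[np.cos(y),-np.sin(y)],[np.sin(y),np.cos(y)]])
D=cyl([(28,34)])
for n,p,z in(('red',(540,314),34),('white',(626,185),0)):
    m=near(cmask(im,n),*w2px('wrist',[*p,34+z],M));ys,xs=np.nonzero(m);print(n,xs.min(),xs.max(),ys.min(),ys.max())
    for P in(TIN,D):
        b=fit('wrist',P,z,m,p,M);print(b,R.T@(b[0]-c))
E
for i in 7; do python3 - <<'E'
from fit import *
M=np.load('M7.npy');im=cv2.imread('pics/w7.png')
MUL=cyl([(25,0),(25,12),(16,40),(16,60),(14,64)])
print(w2px('wrist',[429,-190,3],M),w2px('wrist',[429,-190,67],M))
for z,r,col in((3,25,(0,0,255)),(43,16,(255,0,0)),(63,16,(0,255,255))):
    U=proj('wrist',np.c_[429+r*np.cos(a),-190+r*np.sin(a),0*a+z],M);cv2.polylines(im,[np.round(U).astype(int)],True,col,1)
cv2.imwrite('pics/mul.png',cv2.resize(im[160:280,180:330],None,fx=4,fy=4,interpolation=cv2.INTER_CUBIC))
E
done
```

```text
(array([524.92036292, 196.85249841, -13.34594927]), np.float64(77.42530059814453), np.uint64(10018))
red 229 286 55 115
(array([540.69940231, 313.77615866]), np.float64(185.89752197265625), np.uint64(2777)) [8.04338578e-02 1.17983532e+02]
(array([541.17229312, 312.31491279]), np.float64(43.35624694824219), np.uint64(2777)) [  0.74355821 116.59820534]
white 366 418 123 172
(array([626.67720645, 182.47575727]), np.float64(68.04735565185547), np.uint64(2088)) [102.76499186  -0.70875772]
(array([625.87894738, 184.40959173]), np.float64(39.11096954345703), np.uint64(2088)) [101.71650822   1.10166083]
[249.48947243 205.38479104] [235.87027265 221.55430042]
```

View pics/mul.png

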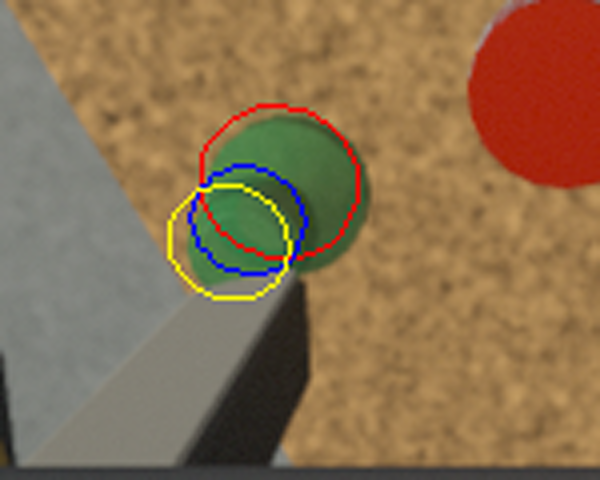

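>>> servo_tool(
  increments=[
    [[-0.015,0.005,0],[0,0,0],0.2],
    [[-0.03,0.01,0],[0,0,0],0.2],
    [[-0.035,0.011,0],[0,0,0],0.2],
    [[-0.035,0.011,0],[0,0,0],0.2],
    [[-0.035,0.011,0],[0,0,0],0.2],
    [[-0.035,0.011,0],[0,0,0],0.2],
    [[-0.035,0.011,0],[0,0,0],0.2],
    [[-0.035,0.011,0],[0,0,0],0.2],
    [[-0.035,0.011,0],[0,0,0],0.2],
    [[-0.035,0.011,0],[0,0,0],0.2],
    [[-0.03,0.009,0],[0,0,0],0.2],
    [[-0.02,0.007,0],[0,0,0],0.2],
    [[-0.012,0.003,0],[0,0,0],0.2],
    [[0,0,0],[0,0,0],0.2],
    [[0,0,0],[0,0,0],0.2],
  ],
)

```text
time: 44.0
eef_pos: [429.5, -193.4, 210.5]
tcp_rot: [-2.756, -1.507, -0.0]
force: [0.6, 0.1, 0.6]
finger_gap: 74.4
```

```bash
python3 go.py 430 -194 34 1; python3 - <<'E'
from fit import *
M=w2c('wrist');im=capture('wrist')[:,:,::-1].copy()
cv2.imwrite('pics/w10.png',im);np.save('M10.npy',M)
for z,r,col in((3,25,(0,0,255)),(43,16,(255,0,0)),(63,16,(0,255,255))):
    U=proj('wrist',np.c_[430+r*np.cos(a),-194+r*np.sin(a),0*a+z],M);cv2.polylines(im,[np.round(U).astype(int)],True,col,1)
cv2.imwrite('pics/w10o.png',cv2.resize(im[80:280,180:460],None,fx=2.8,fy=2.8,interpolation=cv2.INTER_CUBIC))
E
```

```text
t 44.0 pos [ 429.5 -193.4  210.5] th 1.0004 tilt [-0.0001  0.0004] gap 74.4 F [0.6 0.1 0.6]
 tool shift now [ -0.2   0.8 176.5] | 0.8
 tool shift after turning [ -0.2   0.8 176.5]  rz 0.0004
```

View pics/w10o.png

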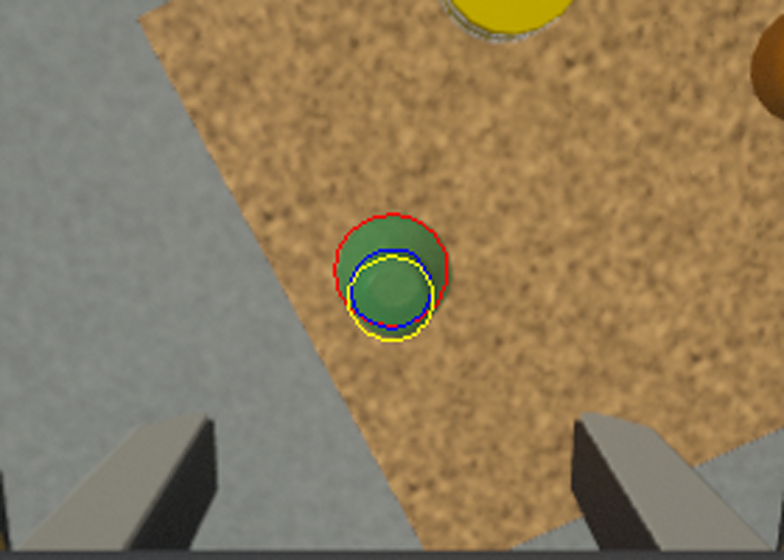

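The muller on the mat (enlarged here) fits the model at (430,−194). Grasping the knob.

>>> servo_tool(
  increments=[
    [[0,0.001,0.02],[0,0,0],0.3],
    [[0,0,0.03],[0,0,0],0.3],
    [[0,0,0.03],[0,0,0],0.3],
    [[0,0,0.03],[0,0,0],0.3],
    [[0,0,0.03],[0,0,0],0.3],
    [[0,0,0.02],[0,0,0],0.3],
    [[0,0,0.01],[0,0,0],0.3],
    [[0,0,0.006],[0,0,0],0.3],
    [[0,0,0],[0,0,0],0.4],
    [[0,0,0],[0,0,0],0.5],
    [[0,0,0],[0,0,0],0.6],
    [[0,0,0],[0,0,0],0.7],
    [[0,0,0],[0,0,0],0.8],
    [[0,0,0],[0,0,0],0.8],
    [[0,0,0],[0,0,0],0.8],
    [[0,0,0],[0,0,0],0.8],
  ],
  force=20,
)

```text
time: 45.65
eef_pos: [430.3, -194.8, 35.1]
tcp_rot: [2.757, 1.506, 0.001]
force: [-1.7, 1.0, 7.4]
finger_gap: 31.8
```

```bash
python3 go.py 524.8 197.2 43 1
```

```text
t 45.65 pos [ 430.3 -194.8   35.1] th 0.9998 tilt [ 0.0005 -0.0001] gap 31.8 F [-1.7  1.   7.4]
 tool shift now [ 380.9 -132.4   -7.9] | 403.2
 tool shift after turning [ 380.9 -132.3   -7.9]  rz -0.0002
```

>>> servo_tool(
  increments=[
    [[0,0,-0.01],[0,0,0],0.8],
    [[0,0,-0.025],[0,0,0],0.8],
    [[0,0,-0.03],[0,0,0],0.8],
    [[0,0,-0.03],[0,0,0],0.8],
    [[0.015,-0.005,-0.015],[0,0,0],0.8],
    [[0.026,-0.009,0],[0,0,0],0.8],
    [[0.034,-0.012,0],[0,0,0],0.8],
    [[0.034,-0.012,0],[0,0,0],0.8],
    [[0.034,-0.012,0],[0,0,0],0.8],
    [[0.034,-0.012,0],[0,0,0],0.8],
    [[0.034,-0.012,0],[0,0,0],0.8],
    [[0.034,-0.012,0],[0,0,0],0.8],
    [[0.034,-0.012,0],[0,0,0],0.8],
    [[0.034,-0.012,0],[0,0,0],0.8],
    [[0.03,-0.01,0],[0,0,0],0.8],
    [[0.022,-0.007,0],[0,0,0],0.8],
    [[0.016,-0.005,0],[0,0,0],0.8],
    [[0,0,0.02],[0,0,0],0.8],
    [[0,0,0.03],[0,0,0],0.8],
    [[0,0,0.03],[0,0,0],0.8],
  ],
)

```text
time: 47.65
eef_pos: [525.3, 197.0, 64.5]
tcp_rot: [2.757, 1.505, 0.002]
force: [0.2, -1.2, -1.5]
finger_gap: 31.6
```

>>> servo_tool(
  increments=[
    [[0,0,0],[0,0,0],0.8],
    [[0,0,0],[0,0,0],0.8],
    [[0,0,0],[0,0,0],0.8],
  ],
)

```text
time: 47.95
eef_pos: [525.8, 197.0, 66.0]
tcp_rot: [2.757, 1.505, 0.002]
force: [-0.2, 0.1, -0.6]
finger_gap: 31.4
```

```bash
python3 go.py 524.8 197.2 44 1
```

```text
t 47.95 pos [525.8 197.   66. ] th 0.9992 tilt [0.0014 0.0005] gap 31.4 F [-0.2  0.1 -0.6]
 tool shift now [-0.4 -0.9 22. ] | 1.0
 tool shift after turning [-0.4 -0.9 22. ]  rz -0.0008
```

>>> servo_tool(
  increments=[
    [[0,0,0.008],[0,0,0],0.8],
    [[0,0,0.006],[0,0,0],0.8],
    [[0,0,0.004],[0,0,0],0.8],
    [[0,0,0.002],[0,0,0],0.8],
    [[0,0,0],[0,0,0],0.8],
    [[0,0,0],[0,0,0],0.8],
  ],
)

```text
time: 48.55
eef_pos: [525.1, 197.1, 44.6]
tcp_rot: [2.757, 1.506, -0.0]
force: [0.8, 0.1, -2.0]
finger_gap: 31.4
```

>>> servo_tool(
  increments=[
    [[0,0,0.001],[0,0,0],0.8],
    [[0,0,0],[0,0,0],0.8],
  ],
)

```text
time: 48.75
eef_pos: [525.1, 197.2, 44.1]
tcp_rot: [-2.757, -1.506, -0.001]
force: [-1.3, -0.2, 6.2]
finger_gap: 31.5
```

>>> servo_tool(
  increments=[
    [[0,0,0.001],[0,0,0],0.8],
    [[0,0,0],[0,0,0],0.8],
  ],
)

```text
time: 48.95
eef_pos: [525.1, 197.2, 44.0]
tcp_rot: [-2.757, -1.506, -0.001]
force: [-4.2, -1.4, 16.9]
finger_gap: 31.9
```

Seated on the slab. I'll release, rise, and back away toward the mat side so both cameras can see.

>>> servo_tool(
  increments=[
    [[0,0,-0.001],[0,0,0],0.8],
    [[0,0,0],[0,0,0],0.6],
    [[0,0,0],[0,0,0],0.5],
    [[0,0,0],[0,0,0],0.4],
    [[0,0,0],[0,0,0],0.3],
    [[0,0,-0.01],[0,0,0],0.3],
    [[0,0,-0.02],[0,0,0],0.3],
    [[0,0,-0.03],[0,0,0],0.3],
    [[0,0,-0.04],[0,0,0],0.3],
    [[0,0,-0.04],[0,0,0],0.3],
    [[0,0,-0.03],[0,0,0],0.3],
    [[0,0,0],[0,0,0],0.3],
  ],
)

```text
time: 50.15
eef_pos: [527.0, 197.7, 218.3]
tcp_rot: [2.757, 1.505, 0.011]
force: [-0.5, -0.8, -0.1]
finger_gap: 65.1
```

```bash
python3 - <<'E'
from h import *
cv2.imwrite('pics/w11.png',capture('wrist')[:,:,::-1]);np.save('M11.npy',w2c('wrist'))
E
```

>>> servo_tool(
  increments=[
    [[-0.02,0.01,-0.01],[0,0,0],0.2],
    [[-0.03,0.02,-0.02],[0,0,0],0.2],
    [[-0.03,0.02,-0.02],[0,0,0],0.2],
    [[-0.03,0.02,0],[0,0,0],0.2],
    [[-0.03,0.02,0],[0,0,0],0.2],
    [[-0.03,0.02,0],[0,0,0],0.2],
    [[-0.03,0.02,0],[0,0,0],0.2],
    [[-0.03,0.02,0],[0,0,0],0.2],
    [[-0.03,0.02,0],[0,0,0],0.2],
    [[-0.03,0.02,0],[0,0,0],0.2],
    [[-0.03,0.02,0],[0,0,0],0.2],
    [[-0.03,0.02,0],[0,0,0],0.2],
    [[-0.02,0.01,0],[0,0,0],0.2],
    [[0,0,0],[0,0,0],0.2],
    [[0,0,0],[0,0,0],0.2],
  ],
)

```text
time: 51.7
eef_pos: [526.4, -243.6, 262.6]
tcp_rot: [-2.756, -1.504, 0.002]
force: [0.3, 0.3, -0.4]
finger_gap: 74.3
```

```bash
python3 - <<'E'
from fit import *
t=capture('top')[:,:,::-1].copy();s=capture('scene')[:,:,::-1].copy();cv2.imwrite('pics/tF.png',t);cv2.imwrite('pics/sF.png',s)
w=cv2.imread('pics/w11.png')
r=lambda i,h:cv2.resize(i,(int(i.shape[1]*h/i.shape[0]),h),interpolation=cv2.INTER_CUBIC)
A=r(t[130:270,150:450],280);B=r(s[70:370,180:480],280)
cv2.imwrite('pics/F.png',np.vstack([cv2.resize(np.hstack([A[:, :520],B]),(800,280)),cv2.resize(w[:260],(800,310))]))
M=np.load('M11.npy');st=get_state();print(st['time'],st['eef_pos'])
D=cyl([(28,34)])
m=near(cmask(t,'red'),190,195);print(fit('top',TIN,34,m,[540,314]))
g=cmask(w,'green');MUL=cyl([(25,0),(25,12),(16,40),(16,60),(14,64)])
m=near(g,*w2px('wrist',[525,197,50],M));print(fit('wrist',MUL,12,m,[525,197],M))
g=cmask(t,'green');m=near(g,*w2px('top',[525,197,50]));print(fit('top',MUL,12,m,[525,200]))
E
```

```text
51.8 [ 526.98974947 -242.44665476  262.9783276 ]
(array([541.69979024, 317.80798399]), np.float64(70.66326904296875), np.uint64(355))
(array([525.64441416, 196.97650236]), np.float64(83.08821105957031), np.uint64(1314))
(array([524.92981339, 199.62787628]), np.float64(55.224403381347656), np.uint64(228))
```

View pics/F.png

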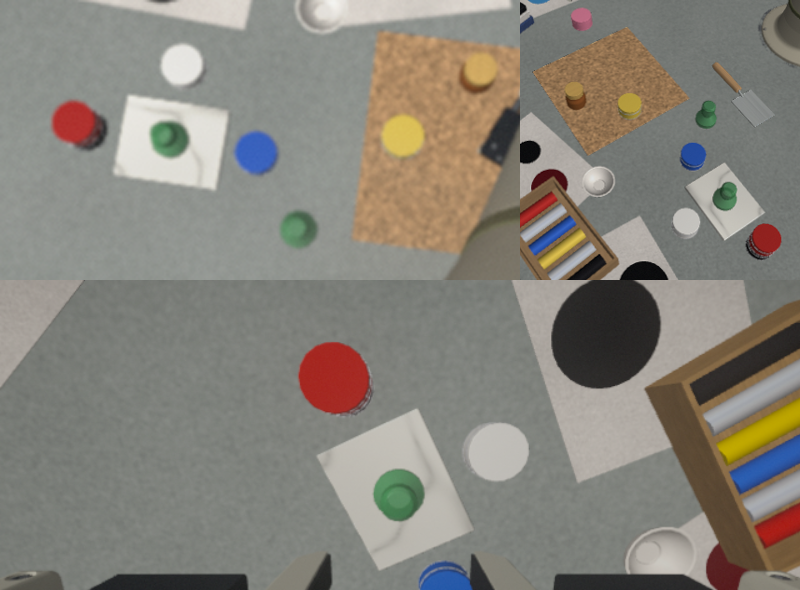

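All views agree: muller centred on the slab, red on black, blue and white beside it, yellow tin, jar, pink tin and the other muller in place. The arm is clear, so I'm handing in.

```bash
python3 -c "
from cell import *
print(job_done())"
```

```text
the job is handed in; nothing more can be done
None
```

The job is handed in, at about 52 s on the robot's clock. Black is left of the slab, blue right and white behind it. Red is stacked on black and the mat muller stands upright in the slab's centre. I left the yellow tin, the jar, the pink tin and the other muller alone.

| Item | Last check | Gap to slab |
|---|---|---|
| Black (red on top) | 116–118 mm from slab centre, 0–2 mm off the edge's middle | about 18–20 mm |
| Blue | 117 mm from slab centre, 1–2 mm off the edge's middle | about 19 mm |
| White | 102–105 mm from slab centre, 1–3 mm off the edge's middle | about 19–22 mm |
| Red on black | centre within about 1–2 mm by the wrist view | – |
| Muller | within about 1 mm of slab centre by both cameras | – |

- **Nudge:** black first had a gap of about 23 mm by the wrist view, so I regrasped it and moved it in by about 2.5 mm.
- **Disagreement:** the top camera read y about 3–4 mm more to the left than the wrist camera and the arm near the slab. It put red and black about 4 mm apart, but shadow spoils its fit of the black tin. I used the wrist and arm readings there.

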